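Build a small kiln stack on its base slab

ROBOT

A 7-joint arm with a two-finger parallel gripper is mounted at the origin on a cart in front of the work surface, level with it; the furniture and walls round the work are solid. World frame = base frame: x ahead of the robot, y to its left, z up, the work surface at z = 0. Lengths are in m, angles in rad, forces in N, time in s.
With the tool pointing down it reaches from about 0.35 to 0.9 m from the base axis. Payload 7.2 kg.
Tool frame: the origin (TCP) lies midway between the tips of the shut fingers; the grasp point (between the pads) lies robot.tcp_to_grasp behind it (robot.tcp_to_grasp is the distance from the TCP to the grasp point, in m); z points along the fingers, y is the line along which they close (so a half turn about z gives the same grasp; the last joint's range is limited). The gripper opens to 88 mm and grips with 3 to 60 N. Pads are 20 mm wide; open, the fingers measure 115 mm over their backs; the gripper's body (75 mm by 178 mm) begins 61 mm behind the grasp point.
Start: joints at [-1.276, 0.411, -0.013, 1.596, 0.006, 1.134, -0.082], TCP at [0.222, 0.584, 0.223] pointing down, gripper open.
Joint ranges: [-2.95, 2.95], [-0.29, 1.99], [-1.47, 1.44], [0.14, 2.54], [-1.03, 4.17], [0.13, 1.85], [-2.86, 2.86]. Speed limits (rad/s): [2.39, 2.39, 3.01, 3.01, 3.14, 3.14, 3.14].

INTERFACE

Orientations are given as a unit quaternion [x, y, z, w].
In Python, from workcell import telemetry, viewer, robot, nets gives the robot as it stands.
- The arm moves only by the shell command python3 -m crank 'ROWS' [FORCE]. ROWS is JSON, a list of rows, each a list of 7 numbers: the shift along the tool's x, y, z as a fraction of full scale, then the turn, a rotation vector about the tool's x, y, z as a fraction of full scale, then the opening, from 0 (shut) to 1 (fully open). In form: [[tx, ty, tz, rx, ry, rz, fingers], ...]. A call has 1 to 10 rows; each row is the pose to reach, as a shift and turn from the pose commanded when the call began, along the tool's axes at that moment; what a row does not reach only later rows make up. Full scale, the value 1, is 12 cm for a shift and 0.5 rad for a turn. A row lasts 1/12 s, in which the tool goes at most 41.7 mm and 7.16 degrees, less where a joint would pass 70% of its speed; a pose out of reach is approached as far as the arm can. A call with a number of a shift or a turn outside -1 to 1 is refused whole. A call with a gripper value outside its range is refused whole. The fingers move at their own pace and stop on an object; FORCE is the grip in N (left out, the last holds). Time passes only in rows, so rows that repeat a pose let the fingers close. It gives the time, the measured TCP pose, the force, the opening and the grip force at its end, in the units of the state.
- telemetry.observe(): the state, without advancing time (a new reading comes with each control period).
- viewer.capture(name): name is "scene" or "top" or "wrist"; returns the picture (480x640x3 uint8, blue, green, red); there is no depth.
- viewer.camera_params(name): a dict with "K" (3x3 intrinsics, pixels), "cam_to_world" (4x4, takes a point from camera to world coordinates). Camera axes: x right, y down, z forward; pixel columns grow to the right and rows downward; lengths in m; the calibration is good to about 2 mm. A picture is of the moment at which its call begins: read the wrist's pose just before it. camera_params takes no time and is no camera call; for the wrist camera it gives the pose at the moment of the call.
- robot.close_job(): hands the job in; it is judged then, once.
Trained networks look in the newest picture that a camera, given by its name, has taken for a name from the list of things; names that differ only in an ending like _2 or _b are one class to them, and where a whole thing is asked for, a point or a joint stands for the part that bears it (a point fixed in the world has none). Each returns a list of dicts, best first, with "score" (0 to 1); they miss things now and then, are a little off and sometimes report something else, mostly with a low value. They report only what shows in the picture. A call takes as long as a camera call.
- nets.look_for(camera, target): "xy" ([column, row] in pixels, amid what is visible of it).
The state is a dict: "clock": time; "qpos": joint angles; "dq": joint speeds; "joint_efforts": joint torques, N m; "eef_pos": TCP position; "tool_rot": TCP orientation; "contact_force": force on the tool from outside, world axes, zero at the start; "moment": the same for the moment, N m; "gripper_width": finger opening in m; "grasp_force": force on a finger pad.
Only numpy, scipy, OpenCV 4.12 (cv2) and the standard library are available. Lean on these libraries where they do the work, as an engineer would, in place of code of your own. Each camera call takes 0.05 s, during which the arm holds its last target. There are 200 camera calls.

TASK

Set up the little kiln stack on the tan base slab: stand the tall cream square post upright in the middle of the pale pad at the blue-striped end, the tall black round post in the middle of the pale pad at the other end, and the green block of witness cones at the centre of the slab, midway between the two posts. Then lay the small kiln shelf on top of the two posts, bridging them squarely above the slab with its middle over the slab's middle. Leave the short red-brown post and the glass cutter where they are.

Things in the scene. Friction and masses are not known exactly. Their poses are not given: they have to be found in the camera images.
- base_slab: fixed tan ceramic slab lying on the table, 200 (x) x 100 (y) x 18 mm; two pale square 44 mm pads painted on its top at x = +50 and -50 mm, and a blue stripe across the top of its +x end. Origin at the centre of its underside; x along its length towards the blue end, z up
- pad_blue (a point): middle of the pale pad at the blue-striped end, on the slab's top face, 50 mm from the slab's centre; axes as the slab's
- pad_plain (a point): middle of the pale pad at the plain end, on the slab's top face, 50 mm from the slab's centre; axes as the slab's
- post_square: loose tall cream ceramic kiln post of square section, 30 x 30 x 70 mm high, with a narrow bore down its middle, standing upright; about 0.1 kg. Origin at the centre of its underside, x and y square to its sides, z up
- post_round: loose tall near-black ceramic kiln post of round section, 34 mm diameter, 70 mm high, with a narrow bore, standing upright; about 0.1 kg. Origin at the centre of its underside, z up
- cone_pack: loose green clay block 50 (x) x 26 (y) x 20 mm high with three small pale cones standing in a row on it, 48 mm high in all; grasp the block across its 26 mm. Origin at the centre of its underside, x along its length, z up
- kiln_shelf: loose small tan kiln shelf, a plain flat plate 150 (x) x 60 (y) x 12 mm, lying on the table; about 0.22 kg. Grasp it across its 60 mm. Origin at the centre of its underside, x along its length, z up
- post_short: loose short red-brown square post, 30 x 30 x 35 mm high; not to be used. Origin at the centre of its underside, z up
- glass_cutter: loose dark blue pen-shaped glass cutter, 14 x 170 x 14 mm, lying on the table; not to be used. Origin under its middle, y along its length

How it is judged:
By the outcome, as a careful person would: the job done as asked, in the order asked, and still so for the second after the job is handed in, with the robot touching nothing.
It also fails if it takes over 125 s, if anything falls off the work surface, if the arm or the gripper's body presses on something with over 40 N, if the wrist force passes 120 N, or if a joint passes its speed limit or range.

## Working session

There is one attempt and no reset: what is moved stays moved. The work goes in short steps, Python scripts to look and compute and a shell command to move; the robot and the scene stay as the last step left them, time stands still between calls to the robot, and variables do not carry over. Pictures are saved under pics/ and viewed, at most 14 in all, crops included, and the job is handed in when it is done.

```bash
ls; mkdir -p pics
python3 - <<'E'
from workcell import telemetry, viewer, robot, nets
import cv2
print(telemetry.observe(), robot.tcp_to_grasp)
for c in ["scene","top"]:
    im=viewer.capture(c); cv2.imwrite(f"pics/{c}0.png",im)
    p=viewer.camera_params(c); print(p)
    for t in ["base_slab","post_square","post_round","cone_pack","kiln_shelf","post_short","glass_cutter","pad_blue","pad_plain"]:
        print(c,t,[(round(d["score"],2),[round(float(v)) for v in d["xy"]]) for d in nets.look_for(c,t)[:3]])
E
```

```text
pics
{'clock': 0.0, 'qpos': array([-1.27623268,  0.41191368, -0.01274157,  1.59702912,  0.00559688,
        1.13428652, -0.08220585]), 'dq': array([ 9.30618795e-04, -4.87783001e-05, -5.32565351e-04,  8.64974721e-04,
        6.60359333e-04,  2.37072909e-04, -2.44130124e-04]), 'joint_efforts': array([-8.44557453e-04, -5.87932491e+01,  6.41042534e-01, -2.91095513e+01,
       -5.38924767e-02,  1.78529421e-02,  1.43298771e-04]), 'eef_pos': array([0.22163178, 0.58385034, 0.22180644]), 'tool_rot': array([ 1.80366974e-01,  9.83599062e-01, -7.94835648e-04, -9.55868271e-05]), 'contact_force': array([-0.45790079, -0.43687988, -0.61105632]), 'moment': array([-0.02770923, -0.01624497, -0.01240632]), 'grasp_force': 0.0, 'gripper_width': 0.08795081961484291} 0.0187
{'K': array([[534.02304512,   0.        , 314.92673028],
       [  0.        , 534.02304512, 241.60152426],
       [  0.        ,   0.        ,   1.        ]]), 'cam_to_world': array([[-0.99320363,  0.0382667 , -0.10991907,  0.66710192],
       [ 0.11607074,  0.39551201, -0.91109705,  1.29009934],
       [ 0.00860964, -0.91766329, -0.397
[... 567 characters left out ...]
    ,   0.        ,   1.        ]]), 'cam_to_world': array([[-2.81224244e-02, -9.98610912e-01,  4.45575514e-02,
         4.51738031e-01],
       [-9.99604376e-01,  2.81153889e-02, -7.84700136e-04,
         3.03272255e-02],
       [-4.69142768e-04, -4.45619911e-02, -9.99006511e-01,
         1.46980096e+00],
       [ 0.00000000e+00,  0.00000000e+00,  0.00000000e+00,
         1.00000000e+00]])}
top base_slab [(0.71, [404, 217])]
top post_square [(0.76, [184, 246]), (0.73, [326, 213])]
top post_round []
top cone_pack [(0.54, [233, 278])]
top kiln_shelf [(0.58, [325, 213])]
top post_short []
top glass_cutter [(0.53, [462, 213])]
top pad_blue [(0.79, [405, 221])]
top pad_plain [(0.88, [404, 222])]
```

View pics/scene0.png

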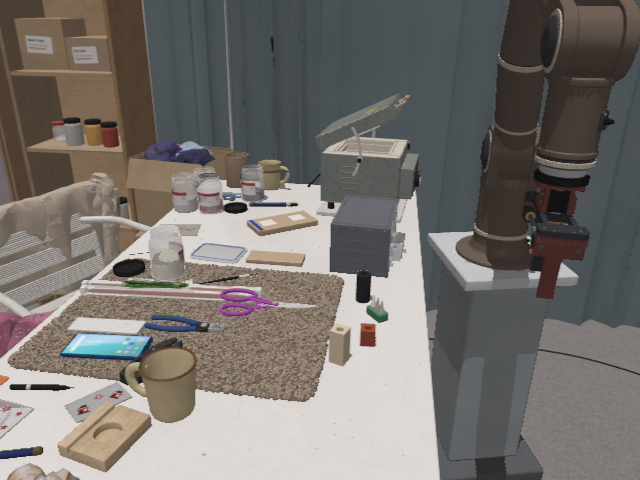

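View pics/top0.png

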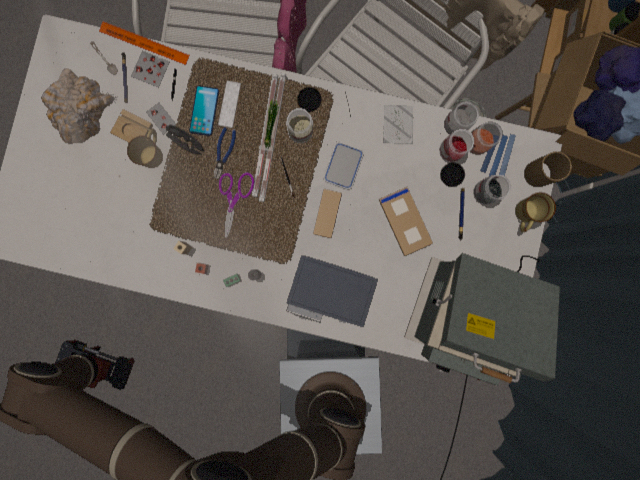

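```bash
cat > h.py <<'E'
import numpy as np, cv2
from scipy.spatial.transform import Rotation as R
from workcell import telemetry, viewer, robot, nets
def ray(p,uv):
    T=p["cam_to_world"]; d=T[:3,:3]@np.linalg.inv(p["K"])@[uv[0],uv[1],1]
    return T[:3,3],d/np.linalg.norm(d)
def onz(p,uv,z):
    o,d=ray(p,uv); return o+d*(z-o[2])/d[2]
def tri(obs):
    A=np.zeros((3,3));b=np.zeros(3)
    for p,uv in obs:
        o,d=ray(p,uv);M=np.eye(3)-np.outer(d,d);A+=M;b+=M@o
    x=np.linalg.solve(A,b); e=[np.linalg.norm((np.eye(3)-np.outer(ray(p,uv)[1],ray(p,uv)[1]))@(x-ray(p,uv)[0])) for p,uv in obs]
    return x,max(e)
def proj(p,X):
    T=np.linalg.inv(p["cam_to_world"]); c=T[:3,:3]@np.array(X)+T[:3,3]; q=p["K"]@c; return q[:2]/q[2]
def pose():
    s=telemetry.observe(); return np.array(s["eef_pos"]),R.from_quat(s["tool_rot"]),s
E
python3 - <<'E'
from h import *
np.set_printoptions(precision=4,suppress=True)
S=viewer.camera_params("scene");T=viewer.camera_params("top")
for n,t,s in [("box nearleft top",(298,257),(333,233)),("sq top",(182,247),(340,328)),("short",(202,268),(368,327)),("round",(256,275),(363,273)),("cone",(232,280),(375,312)),("slab",(405,222),(280,224)),("shelf",(327,213),(276,257))]:
    print(n,*tri([(T,t),(S,s)]), onz(T,t,0))
print("box corners z.11",[onz(T,u,.11)[:2] for u in [(298,257),(377,277),(365,325),(288,303)]])
print("kiln corner",[onz(T,u,.15)[:2] for u in [(435,258),(405,335)]])
W=viewer.camera_params("wrist"); p,r,s=pose()
print("wrist cam in tool", r.inv().apply(W["cam_to_world"][:3,3]-p), r.inv().as_matrix()@W["cam_to_world"][:3,:3],W["K"], "R",r.as_matrix())
E
```

```text
box nearleft top [0.4758 0.0853 0.1116] 0.0011984657189991936 [0.4765 0.09   0.    ]
sq top [0.516  0.4434 0.0672] 0.00015130505426499307 [0.5192 0.4632 0.    ]
short [0.4497 0.3917 0.0323] 0.00012420120436347617 [0.4498 0.3998 0.    ]
round [0.4249 0.2176 0.0651] 0.0012468123912118276 [0.4224 0.2266 0.    ]
cone [0.4113 0.3014 0.0111] 0.002534174352572964 [0.4085 0.3041 0.    ]
slab [ 0.5849 -0.2586  0.004 ] 0.005415465767326298 [ 0.5798 -0.2588  0.    ]
shelf [ 0.6151 -0.0073  0.0095] 4.952779963263378e-06 [ 0.6161 -0.0076  0.    ]
box corners z.11 [array([0.4746, 0.0855]), array([ 0.4085, -0.1479]), array([ 0.2678, -0.1075]), array([0.339 , 0.1188])]
kiln corner [array([ 0.4599, -0.3122]), array([ 0.2415, -0.2173])]
wrist cam in tool [ 0.0676 -0.0011 -0.1615] [[ 0.0012 -0.9695 -0.2453]
 [ 1.      0.0014 -0.0008]
 [ 0.0011 -0.2453  0.9695]] [[383.1377   0.     324.8811]
 [  0.     383.1377 237.7831]
 [  0.       0.       1.    ]] R [[-0.9349  0.3548  0.    ]
 [ 0.3548  0.9349  0.0001]
 [ 0.      0.0001 -1.    ]]
```

```bash
for i in 1; do python3 -m crank '[[-0.25,-0.1,-0.03,0,0,0,1],[-0.5,-0.2,-0.06,0,0,0,1],[-0.75,-0.3,-0.1,0,0,0,1],[-0.9,-0.4,-0.1,0,0,0,1]]'; python3 -m crank '[[-0.25,-0.1,-0.03,0,0,0,1],[-0.5,-0.2,-0.06,0,0,0,1],[-0.75,-0.3,-0.1,0,0,0,1],[-0.9,-0.4,-0.1,0,0,0,1]]';  python3 -m crank '[[-0.25,-0.1,-0.03,0,0,0,1],[-0.5,-0.2,-0.06,0,0,0,1],[-0.6,-0.25,-0.1,0,0,0,1],[-0.6,-0.25,-0.1,0,0,0,1],[-0.6,-0.25,-0.1,0,0,0,1]]'; done
cat > look.py <<'E'
import sys
from h import *
np.set_printoptions(precision=4,suppress=True)
name=sys.argv[1]; tg=sys.argv[2].split(",")
p,r,s=pose(); W=viewer.camera_params("wrist"); im=viewer.capture("wrist")
cv2.imwrite(f"pics/{name}.png",im); np.save(f"pics/{name}.npy",W["cam_to_world"])
print(p,"tooly ang",np.degrees(np.arctan2(*r.as_matrix()[1::-1,1])),"q7",s["qpos"][6],"t",s["clock"],"F",s["contact_force"])
for t in tg:
    if t: print(t,[(round(d["score"],2),[round(float(v)) for v in d["xy"]],onz(W,d["xy"],0.0)[:2]) for d in nets.look_for("wrist",t)[:2]])
E
python3 look.py w1 post_square,post_round,cone_pack,post_short
```

```text
clock: 1.33
eef_pos: [0.309, 0.4993, 0.2356]
tool_rot: [0.182, 0.983, 0.0, 0.001]
contact_force: [1.0, -0.2, 0.4]
gripper_width: 0.0877
grasp_force: 0.0
clock: 1.67
eef_pos: [0.3929, 0.4158, 0.2477]
tool_rot: [0.182, 0.983, 0.0, 0.001]
contact_force: [-0.3, -0.4, -0.1]
gripper_width: 0.0881
grasp_force: 0.0
clock: 2.08
eef_pos: [0.4464, 0.3644, 0.2589]
tool_rot: [0.181, 0.983, 0.0, -0.0]
contact_force: [0.7, 0.0, -0.0]
gripper_width: 0.0882
grasp_force: 0.0
[0.4464 0.3644 0.2589] tooly ang 69.13590109837915 q7 0.470561558815366 t 2.0833 F [ 0.7192  0.0384 -0.0059]
post_square [(0.57, [429, 243], array([0.5296, 0.4584])), (0.48, [354, 200], array([0.453 , 0.3947]))]
post_round [(0.91, [191, 237], array([0.4278, 0.2084])), (0.6, [427, 242], array([0.5275, 0.4557]))]
cone_pack [(0.84, [261, 192], array([0.4087, 0.3021]))]
post_short [(0.71, [358, 201], array([0.4562, 0.398 ]))]
```

View pics/w1.png

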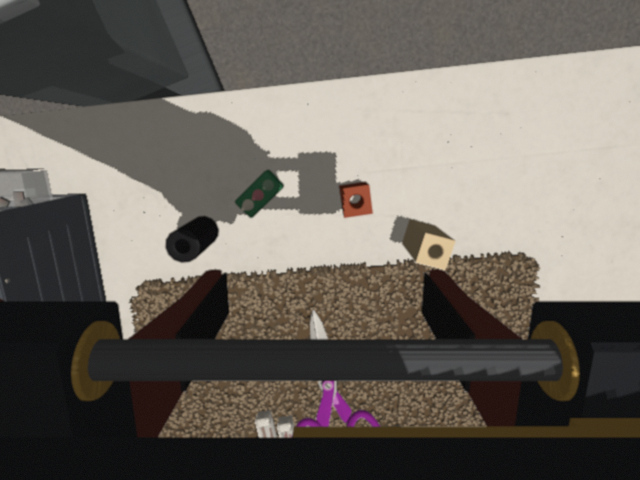

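```bash
cat > seg.py <<'E'
from h import *
np.set_printoptions(precision=4,suppress=True)
def load(n):
    return cv2.imread(f"pics/{n}.png"),dict(K=viewer.camera_params("wrist")["K"],cam_to_world=np.load(f"pics/{n}.npy"))
def rect(im,W,f,roi,z):
    x0,y0,x1,y1=roi; hsv=cv2.cvtColor(im,cv2.COLOR_BGR2HSV).astype(int)
    m=np.zeros(im.shape[:2],np.uint8); m[y0:y1,x0:x1]=f(hsv,im.astype(int))[y0:y1,x0:x1]
    m=cv2.morphologyEx(m,cv2.MORPH_CLOSE,np.ones((9,9),np.uint8))
    n,l,st,_=cv2.connectedComponentsWithStats(m); k=1+np.argmax(st[1:,4])
    c=max(cv2.findContours((l==k).astype(np.uint8),cv2.RETR_EXTERNAL,cv2.CHAIN_APPROX_NONE)[0],key=cv2.contourArea)
    P=np.array([onz(W,q[0]+0.0,z)[:2] for q in c])
    r=cv2.minAreaRect((P*1000).astype(np.float32)); b=cv2.boxPoints(r); e=b[1]-b[0]; e2=b[2]-b[1]
    L=e if np.linalg.norm(e)>np.linalg.norm(e2) else e2
    return dict(px=c[:,0].mean(0),c=np.array(r[0])/1000,size=r[1],long_ang=np.degrees(np.arctan2(L[1],L[0]))%180)
E
python3 - <<'E'
from seg import *
im,W=load("w1")
hsv=cv2.cvtColor(im,cv2.COLOR_BGR2HSV)
for q in [(428,240),(420,255),(418,240),(460,225),(185,255),(172,248),(205,230),(250,190),(268,195)]: print(q,hsv[q[1],q[0]])
print("sq",rect(im,W,lambda h,b:((h[...,2]>170)&(h[...,1]>60)),(400,215,470,275),.07))
print("round",rect(im,W,lambda h,b:((h[...,2]<60)&(h[...,2]>22)),(155,205,225,270),.07))
print("cone",rect(im,W,lambda h,b:((h[...,0]>60)&(h[...,0]<95)&(h[...,1]>80)),(225,160,295,225),.02))
print("sqctr",onz(W,(435,251),.07),"round",onz(W,(185,244),.07))
E
```

```text
(428, 240) [ 19  76 222]
(420, 255) [ 19  78 221]
(418, 240) [18 89 77]
(460, 225) [ 20  25 217]
(185, 255) [150   7  35]
(172, 248) [135  14  36]
(205, 230) [105  32  16]
(250, 190) [ 70 123  56]
(268, 195) [ 70 127  54]
sq {'px': array([435.0179, 251.0893]), 'c': array([0.5155, 0.4492]), 'size': (30.364627838134766, 30.150850296020508), 'long_ang': np.float32(54.619694)}
round {'px': array([195.    , 235.0714]), 'c': array([0.422 , 0.2385]), 'size': (30.597705841064453, 54.78843307495117), 'long_ang': np.float32(103.11217)}
cone {'px': array([256.8528, 194.7178]), 'c': array([0.4079, 0.3037]), 'size': (23.312572479248047, 48.5169792175293), 'long_ang': np.float32(112.78931)}
sqctr [0.515  0.4491 0.07  ] round [0.4243 0.2297 0.07  ]
```

Run:
```python
import cv2
im=cv2.imread("pics/w1.png")[140:290,140:480]
cv2.imwrite("pics/w1c.png",cv2.resize(im,None,fx=2.3,fy=2.3,interpolation=cv2.INTER_CUBIC))
```

```text
(no output)
```

View pics/w1c.png

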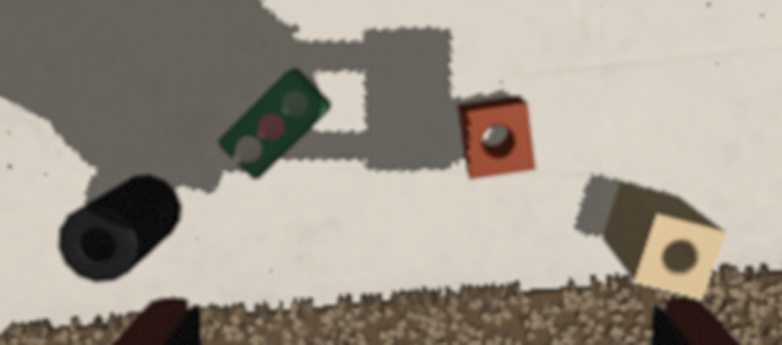

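```bash
python3 -m crank '[[-0.07,0.22,0.17,0,0,0.13,1],[-0.14,0.43,0.35,0,0,0.25,1],[-0.21,0.65,0.52,0,0,0.38,0.7],[-0.28,0.86,0.7,0,0,0.5,0.7],[-0.28,0.86,0.7,0,0,0.5,0.7],[-0.28,0.86,0.7,0,0,0.5,0.7]]'
python3 look.py w2 ""
python3 - <<'E'
from seg import *
a,A=load("w1");b,B=load("w2")
f=lambda h,b:((h[...,2]>150)&(h[...,1]>60))
cv2.imwrite("pics/w2c.png",b[100:400,150:550])
try:
  r=rect(b,B,f,(230,180,420,330),.07);print(r)
  print(tri([(A,(435.2,251.3)),(B,r["px"])]))
except Exception as e: print(e)
E
```

```text
clock: 2.83
eef_pos: [0.5128, 0.4497, 0.1716]
tool_rot: [0.3, 0.954, -0.002, -0.001]
contact_force: [-1.2, -0.4, 0.2]
gripper_width: 0.0647
grasp_force: 0.0
[0.5128 0.4497 0.1716] tooly ang 55.04646184406321 q7 0.23918397848990208 t 2.8333 F [-1.2277 -0.3565  0.1814]
{'px': array([310.6216, 240.    ]), 'c': array([0.5067, 0.4391]), 'size': (3.5691707134246826, 26.384634017944336), 'long_ang': np.float32(144.67899)}
(array([0.5021, 0.4443, 0.1012]), np.float64(0.0014834729990264744))
```

View pics/w2c.png

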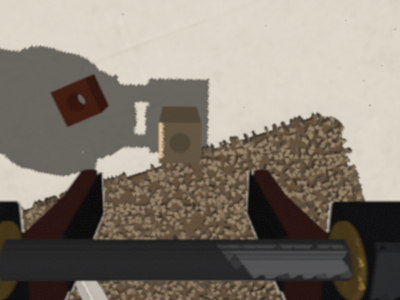

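Run:
```python
from seg import *
a,A=load("w1");b,B=load("w2")
print(tri([(A,(435.2,251.3)),(B,(330,242.3))]), onz(B,(330,242.3),.07))
```

```text
(array([0.5161, 0.4494, 0.0684]), np.float64(0.00013821578962282263)) [0.5158 0.4496 0.07  ]
```

```bash
python3 -m crank '[[-0.02,0.015,0.15,0,0,0,0.7],[-0.02,0.015,0.35,0,0,0,0.7],[-0.02,0.015,0.55,0,0,0,0.7],[-0.02,0.015,0.75,0,0,0,0.7],[-0.02,0.015,0.9,0,0,0,0.7],[-0.02,0.015,0.9,0,0,0,0.7]]'
python3 -m crank '[[0,0,0.15,0,0,0,0.7],[0,0,0.28,0,0,0,0.7],[0,0,0.28,0,0,0,0.7],[0,0,0.28,0,0,0,0.7],[0,0,0.28,0,0,0,0],[0,0,0.28,0,0,0,0],[0,0,0.28,0,0,0,0],[0,0,0.28,0,0,0,0],[0,0,0.28,0,0,0,0],[0,0,0.28,0,0,0,0]]' 25
python3 -c "
from h import *
p,r,s=pose();print(p,s['gripper_width'],s['grasp_force'],s['contact_force'])"
```

```text
clock: 3.38
eef_pos: [0.5155, 0.4474, 0.0649]
tool_rot: [0.301, 0.954, -0.002, -0.001]
contact_force: [-0.8, -1.0, -0.8]
gripper_width: 0.0615
grasp_force: 0.0
clock: 4.22
eef_pos: [0.5176, 0.4491, 0.0335]
tool_rot: [0.302, 0.953, 0.0, 0.0]
contact_force: [-0.9, 0.1, 2.9]
gripper_width: 0.0302
grasp_force: 25.0
[0.51755615 0.44913662 0.03346113] 0.030156036285334187 24.999241903424263 [-0.85535024  0.1426884   2.9085805 ]
```

```bash
python3 - <<'E'
from seg import *
im=cv2.imread("pics/top0.png"); T=viewer.camera_params("top")
h=cv2.cvtColor(im,cv2.COLOR_BGR2HSV)
for q in [(398,215),(415,245),(425,240),(398,192),(330,200)]: print(q,h[q[1],q[0]])
f=lambda h,b:(h[...,1]>45)
print("slab",rect(im,T,f,(370,180,440,262),.018))
print("shelf",rect(im,T,f,(308,183,350,242),.012))
E
python3 -m crank '[[0,0,-0.1,0,0,0,0],[0,0,-0.3,0,0,0,0],[0,0,-0.6,0,0,0,0],[0,0,-0.9,0,0,0,0],[0,0,-1,0,0,0,0]]'
python3 -m crank '[[0,0,-0.25,0,0,0,0],[0,0,-0.5,0,0,0,0],[0,0,-0.75,0,0,0,0],[0,0,-0.9,0,0,0,0]]'
```

```text
(398, 215) [ 17  75 150]
(415, 245) [ 16  93 142]
(425, 240) [ 16 102 138]
(398, 192) [134  73 115]
(330, 200) [ 16  94 147]
slab {'px': array([405.4107, 221.006 ]), 'c': array([ 0.5814, -0.2566]), 'size': (200.69398498535156, 101.14865112304688), 'long_ang': np.float32(22.35918)}
shelf {'px': array([329.7584, 208.2416]), 'c': array([ 0.6278, -0.0128]), 'size': (74.5710220336914, 183.46299743652344), 'long_ang': np.float32(158.90625)}
clock: 4.63
eef_pos: [0.5194, 0.4504, 0.1596]
tool_rot: [0.302, 0.953, 0.003, 0.002]
contact_force: [0.9, 0.8, -0.0]
gripper_width: 0.0298
grasp_force: 25.0
clock: 4.97
eef_pos: [0.5179, 0.4493, 0.2652]
tool_rot: [0.302, 0.953, 0.002, 0.001]
contact_force: [-0.3, 0.5, -0.0]
gripper_width: 0.0298
grasp_force: 25.0
```

```bash
cat > go.py <<'E'
import sys
from h import *
np.set_printoptions(precision=3,suppress=True)
# target x y z yaw_of_tool_y(deg, mod 180)
x,y,z,a=map(float,sys.argv[1:5]); p,r,s=pose(); M=r.as_matrix()
a=np.radians(a); cy=np.array([np.cos(a),np.sin(a),0]); 
if cy@M[:,1]<0: cy=-cy
if len(sys.argv)>5: cy=-cy
D=np.array([0,0,-1.]); G=np.column_stack([np.cross(cy,D),cy,D])
print("pos",p,"q",s["qpos"],"t",round(s["clock"],2),"F",s["contact_force"],"w",s["gripper_width"])
print("shift/12cm",M.T@(np.array([x,y,z])-p)/.12,"turn/.5",R.from_matrix(M.T@G).as_rotvec()/.5)
E
python3 -m crank '[[-0.15,-0.15,0,0,0,0,0],[-0.4,-0.4,0,0,0,0,0],[-0.65,-0.65,0,0,0,0,0],[-0.9,-0.9,0,0,0,0,0]]'
python3 -m crank '[[-0.25,-0.25,0,0,0,0,0],[-0.5,-0.5,0,0,0,0,0],[-0.75,-0.75,0,0,0,0,0],[-0.95,-0.95,0,0,0,0,0]]'
python3 -m crank '[[-0.25,-0.25,0,0,0,0,0],[-0.5,-0.5,0,0,0,0,0],[-0.75,-0.75,0,0,0,0,0],[-0.8,-0.8,0,0,0,0,0],[-0.8,-0.8,0,0,0,0,0]]'
python3 go.py .6276 -.2375 .25 112.4
```

```text
clock: 5.3
eef_pos: [0.5429, 0.2991, 0.2614]
tool_rot: [0.301, 0.954, -0.0, 0.0]
contact_force: [0.7, -0.4, -0.6]
gripper_width: 0.0298
grasp_force: 25.0
clock: 5.63
eef_pos: [0.5709, 0.1386, 0.2616]
tool_rot: [0.302, 0.953, -0.0, 0.0]
contact_force: [0.7, -0.3, -1.2]
gripper_width: 0.0297
grasp_force: 25.0
clock: 6.05
eef_pos: [0.5943, 0.0027, 0.2616]
tool_rot: [0.305, 0.952, -0.001, 0.001]
contact_force: [0.3, -0.1, -1.5]
gripper_width: 0.0301
grasp_force: 25.0
pos [0.594 0.003 0.262] q [-0.325  0.332  0.313  1.64  -0.106  1.186  0.963] t 6.05 F [ 0.323 -0.134 -1.466] w 0.030116791583982203
shift/12cm [-1.389 -1.467  0.101] turn/.5 [-0.004  0.002 -2.022]
```

```bash
python3 -m crank '[[-0.2,-0.2,0,0,0,-0.2,0],[-0.4,-0.4,0,0,0,-0.4,0],[-0.6,-0.6,0,0,0,-0.6,0],[-0.8,-0.8,0,0,0,-0.8,0],[-0.9,-0.95,0,0,0,-1,0],[-0.9,-0.95,0,0,0,-1,0]]'
python3 go.py .6276 -.2375 .25 112.4
```

```text
clock: 6.55
eef_pos: [0.6162, -0.1524, 0.2611]
tool_rot: [0.056, 0.998, -0.001, -0.0]
contact_force: [0.0, -0.5, -0.7]
gripper_width: 0.0297
grasp_force: 25.0
pos [ 0.616 -0.152  0.261] q [-0.027  0.404  0.27   1.535 -0.109  1.218  1.718] t 6.55 F [ 0.001 -0.516 -0.656] w 0.02968611675861567
shift/12cm [-0.174 -0.694  0.094] turn/.5 [-0.005 -0.002 -1.007]
```

```bash
python3 -m crank '[[-0.04,-0.17,0,0,0,-0.25,0],[-0.09,-0.35,0,0,0,-0.5,0],[-0.13,-0.5,0,0,0,-0.75,0],[-0.17,-0.69,0,0,0,-1,0],[-0.17,-0.69,0,0,0,-1,0],[-0.17,-0.69,0,0,0,-1,0]]'
python3 look.py w3 pad_blue,pad_plain; python3 go.py .6276 -.2375 .25 112.4
```

```text
clock: 7.05
eef_pos: [0.6279, -0.2313, 0.2608]
tool_rot: [-0.191, 0.982, 0.0, -0.0]
contact_force: [0.5, -0.0, -1.5]
gripper_width: 0.0301
grasp_force: 25.0
[ 0.6279 -0.2313  0.2608] tooly ang 112.0229552386178 q7 2.3064391573864524 t 7.05 F [ 0.5342 -0.0264 -1.5297]
pad_blue [(0.97, [317, 149], array([ 0.5754, -0.2618]))]
pad_plain [(0.9, [317, 143], array([ 0.5697, -0.2639])), (0.75, [149, 97], array([ 0.592 , -0.4431]))]
pos [ 0.628 -0.229  0.261] q [ 0.153  0.462  0.186  1.438 -0.088  1.25   2.307] t 7.2 F [-0.098  0.574 -1.908] w 0.03001213077929589
shift/12cm [ 0.033 -0.062  0.092] turn/.5 [ 0.003  0.001 -0.007]
```

View pics/w3.png

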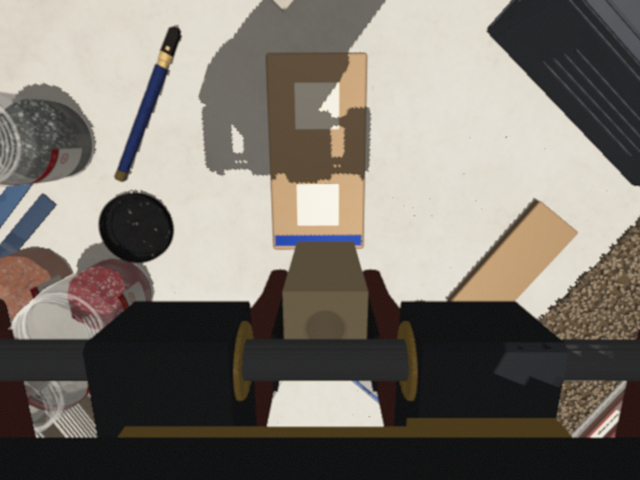

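Run:
```python
from seg import *
b,B=load("w3")
c=[onz(B,u,.018)[:2] for u in [(266,54),(367,54),(363.5,245),(274,245)]]
print(np.array(c),np.mean(c,0)); d1=c[3]-c[0];d2=c[2]-c[1]
print([np.linalg.norm(v) for v in (d1,d2,c[1]-c[0],c[2]-c[3])],[np.degrees(np.arctan2(v[1],v[0])) for v in (d1,d2,c[1]-c[0],c[2]-c[3])])
h=cv2.cvtColor(b,cv2.COLOR_BGR2HSV)
print("padblue",rect(b,B,lambda h,b:(h[...,1]<45)&(h[...,2]>150),(285,178,352,233),.018))
for t,w in [((316.5,54),(404.5,221))]: pass
T=viewer.camera_params("top")
X=[0.5814+.1*np.cos(np.radians(22.4))*s for s in (1,-1)]
print("top pads",[onz(T,u,.018)[:2] for u in [(399.5,205.5),(411,235)]])
```

```text
[[ 0.5104 -0.341 ]
 [ 0.4735 -0.2501]
 [ 0.651  -0.1766]
 [ 0.6878 -0.2673]] [ 0.5807 -0.2587]
[np.float64(0.19215218411463217), np.float64(0.1921595743413662), np.float64(0.09805868839485925), np.float64(0.09786410144500893)] [np.float64(22.54894161742872), np.float64(22.490902891041817), np.float64(112.09485742995403), np.float64(112.08968541950601)]
padblue {'px': array([317.5506, 204.019 ]), 'c': array([ 0.6282, -0.2399]), 'size': (42.96882629394531, 44.03334045410156), 'long_ang': np.float32(112.09144)}
top pads [array([ 0.6317, -0.2396]), array([ 0.5362, -0.2728])]
```

```bash
python3 - <<'E'
s=open("h.py").read()
s+='''
def avgpose(n=5):
    P=[];Q=[]
    for i in range(n):
        s=telemetry.observe();P.append(s["eef_pos"]);Q.append(s["tool_rot"])
        if i<n-1: viewer.capture("top")
    print("spread mm",1000*np.std(P,0)); return np.mean(P,0),R.from_quat(Q).mean(),s
'''
open("h.py","w").write(s); g=open("go.py").read().replace("p,r,s=pose()","p,r,s=avgpose()"); open("go.py","w").write(g)
E
python3 go.py .6294 -.2387 .15 112.3
```

```text
spread mm [0.077 0.456 0.063]
pos [ 0.628 -0.23   0.261] q [ 0.154  0.463  0.187  1.438 -0.088  1.25   2.309] t 7.4 F [-0.098 -1.92  -0.738] w 0.02963951016220949
shift/12cm [ 0.021 -0.073  0.926] turn/.5 [ 0.001  0.001 -0.002]
```

```bash
python3 -m crank '[[0.01,-0.03,0.15,0,0,0,0],[0.02,-0.07,0.4,0,0,0,0],[0.02,-0.07,0.65,0,0,0,0],[0.02,-0.07,0.85,0,0,0,0],[0.02,-0.07,0.93,0,0,0,0],[0.02,-0.07,0.93,0,0,0,0]]'
python3 -m crank '[[0,0,0.2,0,0,0,0],[0,0,0.4,0,0,0,0],[0,0,0.6,0,0,0,0],[0,0,0.7,0,0,0,0],[0,0,0.75,0,0,0,0],[0,0,0.75,0,0,0,0]]'
python3 go.py .6294 -.2387 .0515 112.3
```

```text
clock: 7.9
eef_pos: [0.6276, -0.2394, 0.1469]
tool_rot: [-0.193, 0.981, 0.001, -0.002]
contact_force: [0.1, -0.2, -0.7]
gripper_width: 0.0299
grasp_force: 25.0
clock: 8.4
eef_pos: [0.6291, -0.2403, 0.0594]
tool_rot: [-0.192, 0.981, 0.0, -0.0]
contact_force: [-0.0, -0.9, -0.9]
gripper_width: 0.0296
grasp_force: 25.0
spread mm [0.371 0.22  0.697]
pos [ 0.63  -0.241  0.061] q [ 0.189  0.653  0.155  1.62  -0.123  0.875  2.349] t 8.6 F [ 0.465  0.093 -1.216] w 0.02996960902500363
shift/12cm [-0.003  0.017  0.077] turn/.5 [-0.002  0.002 -0.004]
```

```bash
python3 -m crank '[[0,0.015,0.02,0,0,0,0],[0,0.015,0.04,0,0,0,0],[0,0.015,0.06,0,0,0,0],[0,0.015,0.07,0,0,0,0],[0,0.015,0.075,0,0,0,0],[0,0.015,0.075,0,0,0,0],[0,0.015,0.075,0,0,0,0],[0,0.015,0.075,0,0,0,0]]'
python3 go.py .6294 -.2387 .0515 112.3
```

```text
clock: 9.27
eef_pos: [0.6283, -0.2386, 0.0514]
tool_rot: [-0.192, 0.981, 0.0, 0.0]
contact_force: [-3.0, 1.1, 7.8]
gripper_width: 0.0294
grasp_force: 25.0
spread mm [0.008 0.008 0.01 ]
pos [ 0.628 -0.239  0.051] q [ 0.188  0.663  0.153  1.629 -0.124  0.859  2.349] t 9.47 F [-2.774  1.13   7.3  ] w 0.029817704637960935
shift/12cm [-0.008 -0.004 -0.001] turn/.5 [ 0.     0.001 -0.004]
```

```bash
python3 -m crank '[[0,0,0,0,0,0,0.5],[0,0,0,0,0,0,0.7],[0,0,0,0,0,0,0.7],[0,0,0,0,0,0,0.7],[0,0,-0.1,0,0,0,0.7],[0,0,-0.25,0,0,0,0.7],[0,0,-0.5,0,0,0,0.7],[0,0,-0.75,0,0,0,0.7],[0,0,-1,0,0,0,0.7],[0,0,-1,0,0,0,0.7]]'
python3 look.py w4 ""; python3 go.py .4243 .2297 .26 68; python3 -c "
import cv2;im=cv2.imread('pics/w4.png');cv2.imwrite('pics/w4c.png',cv2.resize(im[60:330,170:480],None,fx=2,fy=2))"
```

```text
clock: 10.3
eef_pos: [0.6314, -0.2403, 0.1783]
tool_rot: [-0.192, 0.981, -0.002, 0.005]
contact_force: [0.8, 0.3, 1.2]
gripper_width: 0.0612
grasp_force: 0.0
[ 0.6314 -0.2403  0.1783] tooly ang 112.1615017250243 q7 2.330890065522271 t 10.3 F [0.8193 0.2771 1.2205]
spread mm [1.044 0.489 2.152]
pos [ 0.629 -0.239  0.172] q [ 0.172  0.537  0.176  1.54  -0.102  1.076  2.331] t 10.55 F [ 1.14  -0.676 -0.344] w 0.06138897070964301
shift/12cm [ 0.101  4.258 -0.741] turn/.5 [-0.001  0.003  1.542]
```

View pics/w4c.png

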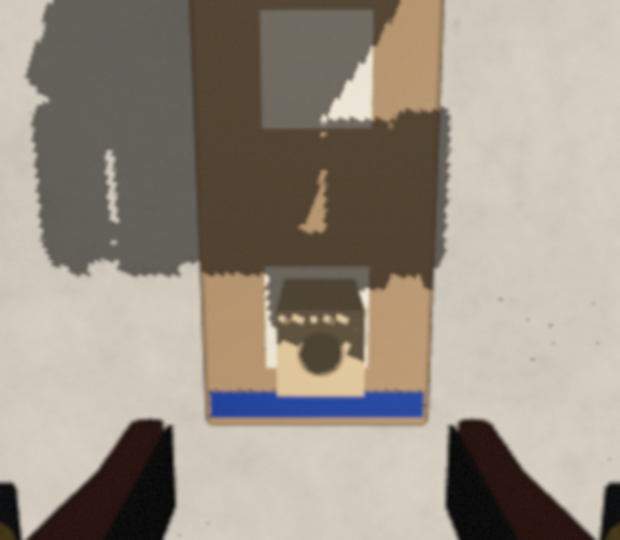

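Run:
```python
from seg import *
b,B=load("w4")
q=lambda x,y:(170+x/2,60+y/2)
u=np.array([np.cos(np.radians(22.3)),np.sin(np.radians(22.3))]);v=np.array([-u[1],u[0]])
for n,p,z in [("bore",q(320,353),.088),("topL",q(277,370),.088),("topR",q(365,370),.088),("topEnd",q(320,396.5),.088),("baseL",q(283,280),.018),("baseR",q(358,280),.018),("padfarL",q(265,266),.018),("padfarR",q(369.5,266),.018),("padplain nearL",q(260,129),.018),("padplain nearR",q(373,129),.018),("padplainfarL",q(260,9.5),.018),("padplainfarR",q(374,9.5),.018),("endL",q(208,424),.018),("endR",q(427,424),.018)]:
    X=onz(B,p,z)[:2]; d=X-[.582,-.259]; print(n,X,"slab",1000*np.array([d@u,d@v]))
```

```text
bore [ 0.6259 -0.2397] slab [47.9452  1.2179]
topL [ 0.637  -0.2509] slab [ 53.9322 -13.4112]
topR [ 0.6256 -0.2232] slab [53.9073 16.5405]
topEnd [ 0.6402 -0.2338] slab [63.3735  1.2512]
baseL [ 0.6189 -0.259 ] slab [ 34.1136 -14.0441]
baseR [ 0.6069 -0.2297] slab [34.1156 17.6231]
padfarL [ 0.6163 -0.2683] slab [ 28.1815 -21.5564]
padfarR [ 0.5996 -0.2276] slab [28.19   22.3654]
padplain nearL [ 0.5655 -0.2903] slab [-27.0979 -22.6872]
padplain nearR [ 0.5484 -0.2482] slab [-27.0322  22.7529]
padplainfarL [ 0.5241 -0.3064] slab [-71.5497 -21.9049]
padplainfarR [ 0.5075 -0.2655] slab [-71.4414  22.2698]
endL [ 0.6914 -0.266 ] slab [ 98.5194 -47.9945]
endR [ 0.6544 -0.1762] slab [98.3839 49.1167]
```

```bash
python3 -m crank '[[0,0.15,-0.15,0,0,0.1,0.7],[0,0.4,-0.35,0,0,0.3,0.7],[0.02,0.65,-0.55,0,0,0.5,0.7],[0.02,0.9,-0.75,0,0,0.7,0.7],[0.02,1,-0.75,0,0,0.78,0.7]]'
python3 -m crank '[[0.1,0.25,0,0,0,0.2,0.7],[0.2,0.5,0,0,0,0.4,0.7],[0.3,0.75,0,0,0,0.6,0.7],[0.43,1,0,0,0,0.78,0.7]]'
python3 -m crank '[[0.2,0.2,0,0,0,0.2,0.7],[0.4,0.4,0,0,0,0.4,0.7],[0.6,0.6,0,0,0,0.6,0.7],[0.77,0.73,0,0,0,0.78,0.7]]'
python3 -m crank '[[0.2,0.1,0,0,0,0.2,0.7],[0.4,0.2,0,0,0,0.4,0.7],[0.6,0.3,0,0,0,0.6,0.7],[0.7,0.3,0,0,0,0.78,0.7],[0.7,0.3,0,0,0,0.78,0.7]]'
python3 go.py .4243 .2285 .17 22.3
```

```text
clock: 10.97
eef_pos: [0.5812, -0.1248, 0.2639]
tool_rot: [0.003, 1.0, 0.001, 0.002]
contact_force: [1.6, -0.8, 0.4]
gripper_width: 0.0615
grasp_force: 0.0
clock: 11.3
eef_pos: [0.5284, -0.0071, 0.2591]
tool_rot: [0.198, 0.98, -0.0, -0.001]
contact_force: [0.8, 1.0, 0.4]
gripper_width: 0.0615
grasp_force: 0.0
clock: 11.63
eef_pos: [0.4759, 0.1106, 0.2593]
tool_rot: [0.383, 0.924, -0.001, -0.001]
contact_force: [0.5, 0.7, -0.4]
gripper_width: 0.0614
grasp_force: 0.0
clock: 12.05
eef_pos: [0.4412, 0.1951, 0.2592]
tool_rot: [0.553, 0.833, -0.001, -0.001]
contact_force: [-0.1, -0.3, -0.2]
gripper_width: 0.0614
grasp_force: 0.0
spread mm [0.973 1.422 0.294]
pos [0.443 0.193 0.26 ] q [-0.66   0.13   0.17   1.886 -0.024  1.128 -0.082] t 12.25 F [ 0.742  0.036 -0.049] w 0.06135775297106822
shift/12cm [ 0.336 -0.025  0.747] turn/.5 [-0.003  0.001  0.023]
```

Now above-ish the round post, with camera on its far side; take a look for round post and cone pack.

```bash
python3 -m crank '[[0.1,0,0.1,0,0,0,0.7],[0.2,-0.02,0.2,0,0,0.02,0.7],[0.3,-0.02,0.3,0,0,0.02,0.7],[0.33,-0.02,0.4,0,0,0.02,0.7],[0.33,-0.02,0.4,0,0,0.02,0.7],[0.33,-0.02,0.4,0,0,0.02,0.7],[0.33,-0.02,0.4,0,0,0.02,0.7]]'
python3 look.py w5 cone_pack,post_round; python3 -c "
import cv2;im=cv2.imread('pics/w5.png');cv2.imwrite('pics/w5c.png',cv2.resize(im[60:330,170:480],None,fx=2,fy=2))"
```

```text
clock: 12.83
eef_pos: [0.4268, 0.2272, 0.213]
tool_rot: [0.558, 0.83, 0.0, 0.0]
contact_force: [-0.0, -0.4, 0.0]
gripper_width: 0.0609
grasp_force: 0.0
[0.4268 0.2272 0.213 ] tooly ang 22.16714954105937 q7 -0.17328195746461741 t 12.8333 F [-0.0451 -0.3597  0.037 ]
cone_pack [(0.61, [338, 129], array([0.4073, 0.302 ]))]
post_round [(0.87, [323, 219], array([0.4275, 0.2171]))]
```

View pics/w5c.png

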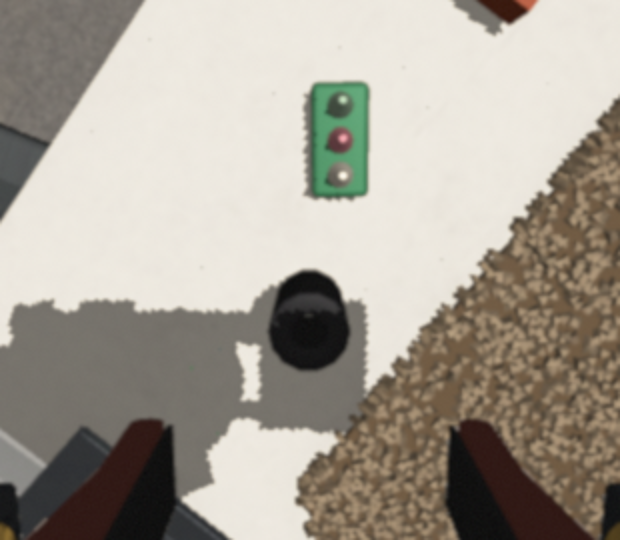

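```bash
python3 - <<'E'
from seg import *
a,A=load("w1");b,B=load("w5")
print("round",tri([(A,(182.6,246.1)),(B,(324.7,225))]),onz(B,(324.7,225),.07))
f=lambda h,b:(h[...,0]>60)&(h[...,0]<95)&(h[...,1]>80)
r=rect(b,B,f,(315,95,362,165),.02);print("cone",r); print(rect(b,B,f,(315,95,362,165),.01))
print("cone tri",tri([(A,(258.5,194)),(B,r["px"])]))
E
python3 go.py .4243 .2285 .033 22.3
```

```text
round (array([0.4254, 0.2262, 0.0691]), np.float64(4.3872985219588356e-05)) [0.4253 0.2264 0.07  ]
cone {'px': array([339.2323, 129.2968]), 'c': array([0.4088, 0.3014]), 'size': (24.112018585205078, 47.17683410644531), 'long_ang': np.float32(112.278885)}
{'px': array([339.2323, 129.2968]), 'c': array([0.4091, 0.3018]), 'size': (24.792285919189453, 48.5078239440918), 'long_ang': np.float32(112.27893)}
cone tri (array([0.4086, 0.3021, 0.0157]), np.float64(0.00016654248925595814))
spread mm [0.184 0.138 0.144]
pos [0.426 0.228 0.213] q [-0.711  0.176  0.136  1.95  -0.028  1.017 -0.174] t 13.18 F [-0.074 -0.163  0.237] w 0.06161828745535297
shift/12cm [ 0.01  -0.015  1.5  ] turn/.5 [ 0.002 -0.    -0.003]
```

```bash
python3 -m crank '[[-0.01,-0.01,0.15,0,0,0,0.7],[-0.01,-0.01,0.4,0,0,0,0.7],[-0.01,-0.01,0.6,0,0,0,0.7],[-0.01,-0.01,0.8,0,0,0,0.7],[-0.01,-0.01,1,0,0,0,0.7],[-0.01,-0.01,1,0,0,0,0.7]]'
python3 -m crank '[[0,0,0.2,0,0,0,0.7],[0,0,0.4,0,0,0,0.7],[0,0,0.5,0,0,0,0.7],[0,0,0.5,0,0,0,0.7],[0,0,0.5,0,0,0,0.7],[0,0,0.5,0,0,0,0],[0,0,0.5,0,0,0,0],[0,0,0.5,0,0,0,0],[0,0,0.5,0,0,0,0],[0,0,0.5,0,0,0,0]]' 25
python3 go.py .4254 .2262 .033 22.3
```

```text
clock: 13.68
eef_pos: [0.423, 0.2253, 0.089]
tool_rot: [0.557, 0.83, -0.003, -0.001]
contact_force: [-0.5, -1.2, 0.2]
gripper_width: 0.0617
grasp_force: 0.0
clock: 14.52
eef_pos: [0.4257, 0.2269, 0.0331]
tool_rot: [0.558, 0.83, 0.001, 0.0]
contact_force: [-0.5, 0.5, 4.0]
gripper_width: 0.033
grasp_force: 25.0
spread mm [0.021 0.02  0.026]
pos [0.426 0.227 0.033] q [-0.676  0.439  0.107  2.115 -0.081  0.59  -0.124] t 14.72 F [0.522 0.505 6.85 ] w 0.033510496129892015
shift/12cm [-0.005 -0.004  0.   ] turn/.5 [ 0.002 -0.001 -0.002]
```

```bash
python3 -m crank '[[0,0,-0.1,0,0,0,0],[0,0,-0.3,0,0,0,0],[0,0,-0.6,0,0,0,0],[0,0,-0.9,0,0,0,0],[0,0,-1,0,0,0,0]]'
python3 -m crank '[[0,0,-0.25,0,0,0,0],[0,0,-0.5,0,0,0,0],[0,0,-0.75,0,0,0,0],[0,0,-0.9,0,0,0,0]]'
python3 -m crank '[[-0.15,-0.02,0,0,0,-0.12,0],[-0.4,-0.06,0,0,0,-0.32,0],[-0.65,-0.1,0,0,0,-0.53,0],[-0.85,-0.13,0,0,0,-0.7,0],[-0.97,-0.15,0,0,0,-0.78,0]]'
python3 -m crank '[[-0.21,-0.13,0,0,0,-0.2,0],[-0.42,-0.26,0,0,0,-0.4,0],[-0.63,-0.38,0,0,0,-0.6,0],[-0.84,-0.51,0,0,0,-0.78,0]]'
python3 -m crank '[[-0.15,-0.2,0,0,0,-0.2,0],[-0.3,-0.4,0,0,0,-0.4,0],[-0.45,-0.6,0,0,0,-0.6,0],[-0.58,-0.8,0,0,0,-0.78,0]]'
python3 -m crank '[[-0.06,-0.24,0,0,0,-0.2,0],[-0.12,-0.48,0,0,0,-0.4,0],[-0.18,-0.72,0,0,0,-0.6,0],[-0.23,-0.9,0,0,0,-0.78,0],[-0.23,-0.9,0,0,0,-0.78,0],[-0.23,-0.9,0,0,0,-0.78,0]]'
python3 go.py .5357 -.278 .15 112.3
```

```text
clock: 15.13
eef_pos: [0.4268, 0.2274, 0.1567]
tool_rot: [0.558, 0.83, 0.002, 0.001]
contact_force: [1.3, 1.4, -1.7]
gripper_width: 0.0335
grasp_force: 25.0
clock: 15.47
eef_pos: [0.4257, 0.2268, 0.2634]
tool_rot: [0.558, 0.83, 0.001, 0.0]
contact_force: [0.2, 0.9, -0.4]
gripper_width: 0.0331
grasp_force: 25.0
clock: 15.88
eef_pos: [0.4527, 0.1089, 0.2603]
tool_rot: [0.385, 0.923, -0.0, 0.0]
contact_force: [0.1, 0.3, -1.1]
gripper_width: 0.0334
grasp_force: 25.0
clock: 16.22
eef_pos: [0.4795, -0.004, 0.2603]
tool_rot: [0.197, 0.98, -0.0, -0.0]
contact_force: [0.9, 0.9, -0.7]
gripper_width: 0.0331
grasp_force: 25.0
clock: 16.55
eef_pos: [0.5061, -0.1198, 0.2602]
tool_rot: [0.004, 1.0, 0.0, -0.0]
contact_force: [-0.3, -0.3, -1.7]
gripper_width: 0.0336
grasp_force: 25.0
clock: 17.05
eef_pos: [0.5317, -0.2278, 0.2597]
tool_rot: [-0.186, 0.983, 0.0, -0.001]
contact_force: [-0.1, 0.3, -2.4]
gripper_width: 0.0333
grasp_force: 25.0
spread mm [0.234 1.008 0.213]
pos [ 0.532 -0.226  0.26 ] q [ 0.044  0.306  0.352  1.683 -0.113  1.173  2.373] t 17.25 F [-0.691  0.372 -0.91 ] w 0.033306682060518795
shift/12cm [ 0.13  -0.415  0.916] turn/.5 [ 0.002 -0.001 -0.026]
```

```bash
python3 - <<'E'
from h import *
S=viewer.camera_params("scene");T=viewer.camera_params("top")
for t,s in [((437,258),(322,148)),((437,258),(322,175)),((437,258),(326,205)),((462,256),(318,140)),((440,345),(400,97)),((405,338),(408,150))]: print(t,s,*tri([(T,t),(S,s)]))
for X in [(.46,-.31,.2),(.46,-.31,0),(.46,-.33,.1)]: print(X,proj(S,X),proj(T,X))
E
python3 -c "
import cv2;a=cv2.imread('pics/scene0.png')[80:260,240:440];b=cv2.imread('pics/top0.png')[180:380,370:570]
import numpy as np
cv2.imwrite('pics/k.png',np.hstack([cv2.resize(a,(400,400)),cv2.resize(b,(400,400))]))"
```

```text
(437, 258) (322, 148) [ 0.45804778 -0.29587463  0.23301648] 0.0012068373182318381
(437, 258) (322, 175) [ 0.45617272 -0.31963326  0.14151355] 0.0036653406722904204
(437, 258) (326, 205) [ 0.44748973 -0.3467144   0.03261   ] 0.013142607738025922
(462, 256) (318, 140) [ 0.46195759 -0.3607352   0.24298707] 0.0007125239426194821
(440, 345) (400, 97) [ 0.24577541 -0.2523084   0.38775878] 0.00811203707270625
(405, 338) (408, 150) [ 0.23407227 -0.19540347  0.2457812 ] 0.015104266260199659
(0.46, -0.31, 0.2) [320.24490755 157.48574091] [438.86912402 257.74663955]
(0.46, -0.31, 0) [319.46698997 218.16942396] [422.25571352 258.61881238]
(0.46, -0.33, 0.1) [319.06652994 186.63079584] [436.61376223 258.02709365]
```

View pics/k.png

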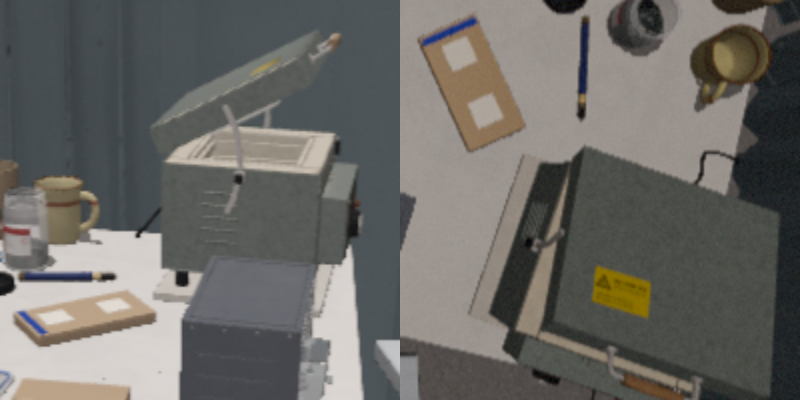

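```bash
python3 -m crank '[[0.03,-0.1,0.1,0,0,0.15,0],[0.06,-0.2,0.2,0,0,0.3,0],[0.1,-0.3,0.3,0,0,0.5,0],[0.13,-0.41,0.4,0,0,0.68,0],[0.13,-0.41,0.4,0,0,0.68,0],[0.13,-0.41,0.4,0,0,0.68,0],[0.13,-0.41,0.4,0,0,0.68,0]]'
python3 look.py w6 ""; python3 go.py .5357 -.278 .09 91.5
```

```text
clock: 17.83
eef_pos: [0.5365, -0.2767, 0.213]
tool_rot: [-0.021, 1.0, 0.0, 0.0]
contact_force: [0.4, 0.4, -1.1]
gripper_width: 0.0335
grasp_force: 25.0
[ 0.5365 -0.2767  0.213 ] tooly ang 92.35387519054628 q7 2.171851371246718 t 17.8333 F [ 0.4181  0.365  -1.0636]
spread mm [0.121 0.276 0.08 ]
pos [ 0.537 -0.277  0.213] q [ 0.085  0.398  0.423  1.685 -0.181  1.096  2.171] t 18.08 F [ 0.922  0.119 -1.139] w 0.03328046133647206
shift/12cm [ 0.009 -0.007  1.027] turn/.5 [0.    0.003 0.027]
```

View pics/w6.png

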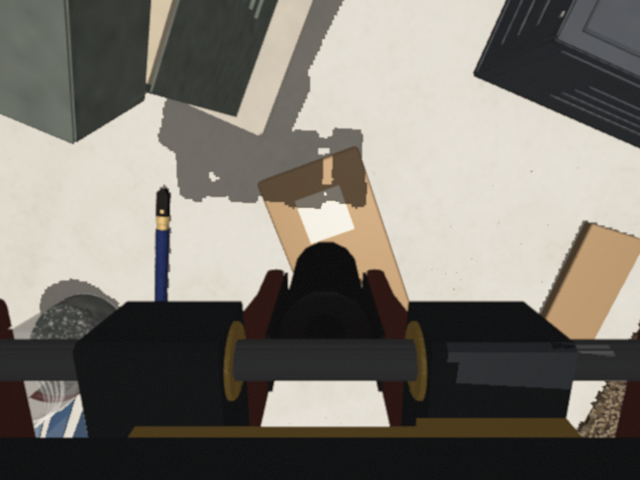

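```bash
python3 -m crank '[[0.01,-0.01,0.15,0,0,0,0],[0.01,-0.01,0.35,0,0,0,0],[0.01,-0.01,0.55,0,0,0,0],[0.01,-0.01,0.75,0,0,0,0],[0.01,-0.01,0.9,0,0,0,0],[0.01,-0.01,1,0,0,0,0],[0.01,-0.01,1,0,0,0,0]]'
python3 -m crank '[[0,0,0.1,0,0,0,0],[0,0,0.2,0,0,0,0],[0,0,0.25,0,0,0,0],[0,0,0.28,0,0,0,0],[0,0,0.28,0,0,0,0],[0,0,0.28,0,0,0,0]]'
python3 go.py .5357 -.278 .051 91.5
```

```text
clock: 18.67
eef_pos: [0.5337, -0.2784, 0.0902]
tool_rot: [-0.019, 1.0, 0.001, -0.002]
contact_force: [-0.1, -0.2, -0.9]
gripper_width: 0.0332
grasp_force: 25.0
clock: 19.17
eef_pos: [0.5349, -0.2795, 0.0589]
tool_rot: [-0.019, 1.0, -0.0, 0.0]
contact_force: [1.2, -0.3, -2.5]
gripper_width: 0.0332
grasp_force: 25.0
spread mm [0.109 0.032 0.165]
pos [ 0.535 -0.28   0.059] q [ 0.141  0.576  0.36   1.819 -0.272  0.795  2.247] t 19.37 F [-0.961 -0.096 -1.894] w 0.03331964356977761
shift/12cm [-0.005  0.013  0.069] turn/.5 [-0.001  0.001  0.022]
```

```bash
python3 -m crank '[[0,0.01,0.02,0,0,0,0],[0,0.01,0.04,0,0,0,0],[0,0.01,0.06,0,0,0,0],[0,0.01,0.07,0,0,0,0],[0,0.01,0.07,0,0,0,0],[0,0.01,0.07,0,0,0,0],[0,0.01,0.07,0,0,0,0]]'
python3 go.py .5357 -.278 .051 91.5
```

```text
clock: 19.95
eef_pos: [0.5349, -0.2779, 0.051]
tool_rot: [-0.019, 1.0, 0.0, 0.0]
contact_force: [-2.3, 2.8, 6.2]
gripper_width: 0.0335
grasp_force: 25.0
spread mm [0.009 0.01  0.005]
pos [ 0.535 -0.278  0.051] q [ 0.143  0.586  0.354  1.825 -0.278  0.779  2.25 ] t 20.15 F [-2.105  1.703  6.606] w 0.0331017021122508
shift/12cm [-0.007 -0.001  0.   ] turn/.5 [0.001 0.001 0.022]
```

```bash
python3 -m crank '[[0,0,0,0,0,0,0.5],[0,0,0,0,0,0,0.7],[0,0,0,0,0,0,0.7],[0,0,0,0,0,0,0.7],[0,0,-0.1,0,0,0,0.7],[0,0,-0.25,0,0,0,0.7],[0,0,-0.5,0,0,0,0.7],[0,0,-0.75,0,0,0,0.7],[0,0,-1,0,0,0,0.7],[0,0,-1,0,0,0,0.7]]'
python3 -m crank '[[-0.3,0.06,-0.2,0,0,0,0.7],[-0.5,0.1,-0.4,0,0,0,0.7],[-0.5,0.1,-0.6,0,0,0,0.7],[-0.5,0.1,-0.6,0,0,0,0.7],[-0.5,0.1,-0.6,0,0,0,0.7],[-0.5,0.1,-0.6,0,0,0,0.7]]'
python3 look.py w7 ""; python3 go.py .4088 .3016 .26 22.3; python3 -c "
import cv2;im=cv2.imread('pics/w7.png');cv2.imwrite('pics/w7c.png',cv2.resize(im[60:330,170:480],None,fx=2,fy=2))"
```

```text
clock: 20.98
eef_pos: [0.5374, -0.2802, 0.1773]
tool_rot: [-0.018, 1.0, -0.002, 0.004]
contact_force: [0.2, -0.6, 0.9]
gripper_width: 0.0615
grasp_force: 0.0
clock: 21.48
eef_pos: [0.5935, -0.2641, 0.242]
tool_rot: [-0.018, 1.0, 0.0, -0.0]
contact_force: [0.2, -0.3, -0.2]
gripper_width: 0.0616
grasp_force: 0.0
[ 0.5935 -0.2641  0.242 ] tooly ang 92.0979227816995 q7 2.116195623224379 t 21.4833 F [ 0.2415 -0.3004 -0.2065]
spread mm [0.149 0.025 0.098]
pos [ 0.593 -0.264  0.241] q [ 0.054  0.458  0.422  1.528 -0.196  1.199  2.116] t 21.73 F [ 0.413  0.048 -0.453] w 0.061644927950294075
shift/12cm [ 1.365  4.766 -0.149] turn/.5 [-0.001 -0.004  2.436]
```

View pics/w7c.png

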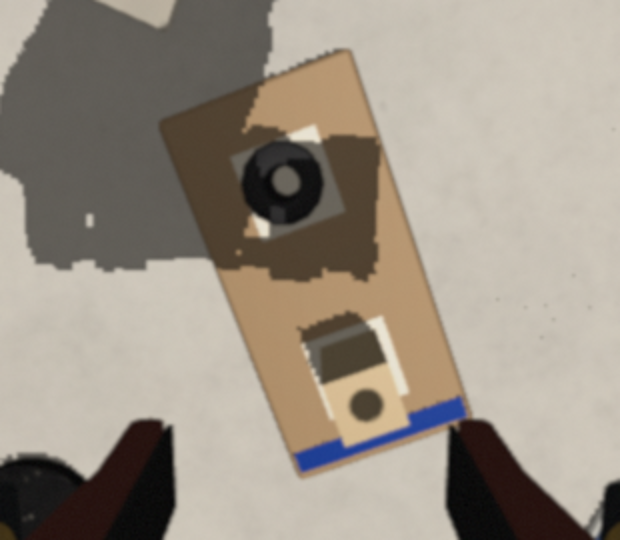

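Run:
```python
from seg import *
b,B=load("w7")
q=lambda x,y:(170+x/2,60+y/2)
c=np.array([onz(B,q(*t),.018)[:2] for t in [(161,122),(349,49),(468,415),(303,477)]]);C=c.mean(0)
e=(c[3]-c[0]+c[2]-c[1]); a=np.degrees(np.arctan2(e[1],e[0])); print("slab",C,a,np.linalg.norm(e)/2,np.linalg.norm(c[1]-c[0]),np.linalg.norm(c[2]-c[3]))
u=np.array([np.cos(np.radians(a)),np.sin(np.radians(a))]);v=np.array([-u[1],u[0]])
for n,p,z in [("round",q(283,182),.088),("sq",q(366,405),.088)]+[("pp",q(*t),.018) for t in [(231,156),(317,125),(344,211),(262,239)]]+[("pb",q(*t),.018) for t in [(302,345),(384,317),(408,393)]]:
    X=onz(B,p,z)[:2]; d=X-C; print(n,X,"slab",1000*np.array([d@u,d@v]))
```

```text
slab [ 0.5813 -0.2587] 22.217255258142 0.1943670800694357 0.09602408352903133 0.09422689965751294
round [ 0.5337 -0.278 ] slab [-51.3234   0.1876]
sq [ 0.6262 -0.2394] slab [48.9005  0.8974]
pp [ 0.5241 -0.306 ] slab [-70.8388 -22.128 ]
pp [ 0.508  -0.2647] slab [-70.085   22.1433]
pp [ 0.5483 -0.2497] slab [-27.1079  20.7953]
pp [ 0.5636 -0.29  ] slab [-28.1632 -22.2819]
pb [ 0.6173 -0.2681] slab [ 29.7792 -22.2917]
pb [ 0.601  -0.2266] slab [30.3399 22.2651]
pb [ 0.6411 -0.2115] slab [73.1769 21.0737]
```

```bash
python3 -m crank '[[0.05,0.15,-0.05,0,0,0.1,0.7],[0.12,0.4,-0.1,0,0,0.2,0.7],[0.2,0.7,-0.15,0,0,0.35,0.7],[0.28,0.95,-0.15,0,0,0.49,0.7]]'
python3 -m crank '[[0.12,0.2,0,0,0,0.12,0.7],[0.25,0.43,0,0,0,0.25,0.7],[0.38,0.65,0,0,0,0.37,0.7],[0.5,0.86,0,0,0,0.49,0.7]]'
python3 -m crank '[[0.17,0.18,0,0,0,0.12,0.7],[0.35,0.36,0,0,0,0.25,0.7],[0.52,0.53,0,0,0,0.37,0.7],[0.69,0.71,0,0,0,0.49,0.7]]'
python3 -m crank '[[0.21,0.13,0,0,0,0.12,0.7],[0.42,0.26,0,0,0,0.25,0.7],[0.63,0.39,0,0,0,0.37,0.7],[0.84,0.52,0,0,0,0.49,0.7]]'
python3 -m crank '[[0.23,0.08,0,0,0,0.12,0.7],[0.47,0.15,0,0,0,0.25,0.7],[0.7,0.23,0,0,0,0.37,0.7],[0.94,0.3,0,0,0,0.49,0.7],[0.94,0.3,0,0,0,0.49,0.7],[0.94,0.3,0,0,0,0.49,0.7]]'
python3 go.py .4088 .3016 .14 22.3
```

```text
clock: 22.07
eef_pos: [0.5561, -0.1499, 0.2608]
tool_rot: [0.106, 0.994, 0.0, 0.0]
contact_force: [1.0, 0.3, 1.1]
gripper_width: 0.0616
grasp_force: 0.0
clock: 22.4
eef_pos: [0.518, -0.0365, 0.2602]
tool_rot: [0.226, 0.974, 0.0, -0.0]
contact_force: [-0.4, 0.2, 0.3]
gripper_width: 0.0616
grasp_force: 0.0
clock: 22.73
eef_pos: [0.4809, 0.0759, 0.2603]
tool_rot: [0.343, 0.939, -0.0, -0.0]
contact_force: [0.6, -1.1, -0.3]
gripper_width: 0.0617
grasp_force: 0.0
clock: 23.07
eef_pos: [0.4439, 0.1885, 0.2603]
tool_rot: [0.456, 0.89, -0.0, -0.0]
contact_force: [-0.2, -0.2, -0.6]
gripper_width: 0.0618
grasp_force: 0.0
clock: 23.57
eef_pos: [0.4067, 0.3011, 0.2599]
tool_rot: [0.558, 0.83, -0.0, -0.0]
contact_force: [0.4, -0.0, -0.3]
gripper_width: 0.0615
grasp_force: 0.0
spread mm [0.569 0.981 0.184]
pos [0.408 0.299 0.26 ] q [-0.947  0.17   0.253  1.843 -0.046  1.135 -0.296] t 23.77 F [ 0.219 -0.666 -0.334] w 0.06128338626386192
shift/12cm [0.015 0.016 1.001] turn/.5 [-0.001  0.001 -0.011]
```

```bash
python3 -m crank '[[0.01,0.01,0.15,0,0,0,0.7],[0.01,0.01,0.35,0,0,0,0.7],[0.01,0.01,0.55,0,0,0,0.7],[0.01,0.01,0.75,0,0,0,0.7],[0.01,0.01,0.8,0,0,0,0.7],[0.01,0.01,0.8,0,0,0,0.7],[0.01,0.01,0.8,0,0,0,0.7]]'
python3 look.py w8 ""
python3 - <<'E'
from seg import *
b,B=load("w8")
f=lambda h,b:(h[...,0]>60)&(h[...,0]<95)&(h[...,1]>80)
for z in (.02,.01): print(rect(b,B,f,(260,180,400,330),z))
E
python3 go.py .4088 .3016 .005 22.3
```

```text
clock: 24.35
eef_pos: [0.4089, 0.3011, 0.1652]
tool_rot: [0.56, 0.828, 0.0, 0.0]
contact_force: [0.7, 0.3, 0.2]
gripper_width: 0.0615
grasp_force: 0.0
[0.4089 0.3011 0.1652] tooly ang 21.878397763259663 q7 -0.2664306284107176 t 24.35 F [0.6915 0.3105 0.1829]
{'px': array([327.2606, 221.1879]), 'c': array([0.4084, 0.3033]), 'size': (24.12810516357422, 48.8679084777832), 'long_ang': np.float32(113.57367)}
{'px': array([327.2606, 221.1879]), 'c': array([0.4093, 0.3014]), 'size': (24.914878845214844, 50.46140670776367), 'long_ang': np.float32(113.573715)}
spread mm [0.155 0.146 0.134]
pos [0.409 0.302 0.166] q [-0.932  0.274  0.241  1.958 -0.082  0.918 -0.266] t 24.6 F [ 0.28   0.754 -0.078] w 0.06152953291794545
shift/12cm [-0.002 -0.006  1.34 ] turn/.5 [ 0.004 -0.002 -0.013]
```

```bash
python3 -m crank '[[0,0,0.15,0,0,-0.02,0.7],[0,0,0.35,0,0,-0.02,0.7],[0,0,0.55,0,0,-0.02,0.7],[0,0,0.75,0,0,-0.02,0.7],[0,0,0.95,0,0,-0.02,0.7],[0,0,1,0,0,-0.02,0.7],[0,0,1,0,0,-0.02,0.7]]'
python3 -m crank '[[0,0,0.1,0,0,0,0.7],[0,0,0.2,0,0,0,0.7],[0,0,0.25,0,0,0,0.7],[0,0,0.25,0,0,0,0.7],[0,0,0.25,0,0,0,0.7]]'
python3 go.py .4088 .302 .005 22.3
```

```text
clock: 25.18
eef_pos: [0.4076, 0.3009, 0.0435]
tool_rot: [0.555, 0.832, -0.001, -0.0]
contact_force: [-0.1, -0.2, -0.3]
gripper_width: 0.0614
grasp_force: 0.0
clock: 25.6
eef_pos: [0.4087, 0.3019, 0.0154]
tool_rot: [0.555, 0.832, 0.0, 0.0]
contact_force: [-0.3, -0.1, 1.0]
gripper_width: 0.0616
grasp_force: 0.0
spread mm [0.052 0.042 0.086]
pos [0.409 0.302 0.015] q [-0.877  0.506  0.185  2.068 -0.163  0.58  -0.185] t 25.8 F [-0.429  0.567 -0.772] w 0.06143419905118577
shift/12cm [0.    0.    0.087] turn/.5 [ 0.002 -0.001  0.007]
```

```bash
python3 -m crank '[[0,0,0.04,0,0,0,0.7],[0,0,0.085,0,0,0,0.7],[0,0,0.085,0,0,0,0.7],[0,0,0.085,0,0,0,0.7],[0,0,0.085,0,0,0,0],[0,0,0.085,0,0,0,0],[0,0,0.085,0,0,0,0],[0,0,0.085,0,0,0,0],[0,0,0.085,0,0,0,0],[0,0,0.085,0,0,0,0]]' 20
python3 go.py .4088 .302 .005 22.3
```

```text
clock: 26.63
eef_pos: [0.4084, 0.3016, 0.0044]
tool_rot: [0.555, 0.832, 0.0, 0.0]
contact_force: [-0.1, 0.9, 0.1]
gripper_width: 0.0256
grasp_force: 20.0
spread mm [0.007 0.009 0.011]
pos [0.408 0.302 0.004] q [-0.872  0.525  0.178  2.072 -0.169  0.558 -0.18 ] t 26.83 F [0.182 0.412 0.992] w 0.02585540139868655
shift/12cm [ 0.002  0.005 -0.006] turn/.5 [ 0.001 -0.     0.008]
```

```bash
python3 -m crank '[[0,0,-0.1,0,0,0,0],[0,0,-0.3,0,0,0,0],[0,0,-0.6,0,0,0,0],[0,0,-0.9,0,0,0,0],[0,0,-1,0,0,0,0]]'
python3 -m crank '[[0,0,-0.25,0,0,0,0],[0,0,-0.5,0,0,0,0],[0,0,-0.75,0,0,0,0],[0,0,-0.95,0,0,0,0]]'
python3 -m crank '[[-0.15,-0.01,-0.1,0,0,-0.1,0],[-0.4,-0.04,-0.2,0,0,-0.25,0],[-0.7,-0.07,-0.2,0,0,-0.45,0],[-0.97,-0.09,-0.2,0,0,-0.63,0]]'
python3 -m crank '[[-0.22,-0.1,0,0,0,-0.16,0],[-0.45,-0.2,0,0,0,-0.32,0],[-0.68,-0.3,0,0,0,-0.48,0],[-0.9,-0.39,0,0,0,-0.63,0]]'
python3 -m crank '[[-0.18,-0.16,0,0,0,-0.16,0],[-0.36,-0.32,0,0,0,-0.32,0],[-0.54,-0.48,0,0,0,-0.48,0],[-0.73,-0.65,0,0,0,-0.63,0]]'
python3 -m crank '[[-0.12,-0.21,0,0,0,-0.16,0],[-0.25,-0.42,0,0,0,-0.32,0],[-0.38,-0.63,0,0,0,-0.48,0],[-0.5,-0.84,0,0,0,-0.63,0]]'
python3 -m crank '[[-0.05,-0.24,0,0,0,-0.16,0],[-0.1,-0.48,0,0,0,-0.32,0],[-0.15,-0.7,0,0,0,-0.48,0],[-0.21,-0.9,0,0,0,-0.63,0],[-0.21,-0.93,0,0,0,-0.63,0],[-0.21,-0.93,0,0,0,-0.63,0],[-0.21,-0.93,0,0,0,-0.63,0]]'
python3 go.py .581 -.2588 .15 112.3
```

```text
clock: 27.25
eef_pos: [0.4099, 0.3025, 0.1286]
tool_rot: [0.556, 0.831, 0.003, 0.001]
contact_force: [0.6, -0.8, -0.7]
gripper_width: 0.0262
grasp_force: 20.0
clock: 27.58
eef_pos: [0.4083, 0.3014, 0.2405]
tool_rot: [0.556, 0.832, 0.001, 0.0]
contact_force: [-0.5, 0.6, 0.5]
gripper_width: 0.0257
grasp_force: 20.0
clock: 27.92
eef_pos: [0.4431, 0.1884, 0.263]
tool_rot: [0.415, 0.91, 0.001, 0.0]
contact_force: [0.4, 0.7, -1.3]
gripper_width: 0.0259
grasp_force: 20.0
clock: 28.25
eef_pos: [0.4774, 0.0756, 0.2623]
tool_rot: [0.269, 0.963, 0.0, -0.0]
contact_force: [0.8, -0.1, -0.8]
gripper_width: 0.026
grasp_force: 20.0
clock: 28.58
eef_pos: [0.5116, -0.0359, 0.2622]
tool_rot: [0.114, 0.993, 0.0, -0.0]
contact_force: [0.4, 0.6, -1.2]
gripper_width: 0.026
grasp_force: 20.0
clock: 28.92
eef_pos: [0.5469, -0.1481, 0.262]
tool_rot: [-0.043, 0.999, 0.0, -0.0]
contact_force: [0.8, 0.4, -1.2]
gripper_width: 0.0256
grasp_force: 20.0
clock: 29.5
eef_pos: [0.5808, -0.2553, 0.2617]
tool_rot: [-0.197, 0.98, 0.001, -0.0]
contact_force: [0.0, 0.0, -0.6]
gripper_width: 0.0258
grasp_force: 20.0
spread mm [0.175 0.407 0.241]
pos [ 0.581 -0.255  0.262] q [ 0.033  0.415  0.43   1.542 -0.18   1.224  2.462] t 29.7 F [ 0.27  -0.288 -0.353] w 0.025866725862007774
shift/12cm [ 0.014 -0.034  0.934] turn/.5 [0.002 0.    0.017]
```

```bash
python3 -m crank '[[0.01,-0.03,0.15,0,0,0.02,0],[0.01,-0.03,0.35,0,0,0.02,0],[0.01,-0.03,0.55,0,0,0.02,0],[0.01,-0.03,0.75,0,0,0.02,0],[0.01,-0.03,0.9,0,0,0.02,0],[0.01,-0.03,0.9,0,0,0.02,0],[0.01,-0.03,0.9,0,0,0.02,0]]'
python3 go.py .581 -.2588 .035 112.3;python3 look.py w9 ""
```

```text
clock: 30.28
eef_pos: [0.5812, -0.2587, 0.154]
tool_rot: [-0.193, 0.981, 0.0, -0.001]
contact_force: [0.0, 0.2, 0.7]
gripper_width: 0.0257
grasp_force: 20.0
spread mm [0.45  0.44  0.761]
pos [ 0.582 -0.259  0.155] q [ 0.061  0.511  0.403  1.66  -0.228  1.014  2.497] t 30.48 F [ 0.636  0.611 -0.952] w 0.025990424000467045
shift/12cm [0.007 0.009 1.003] turn/.5 [-0.002  0.002 -0.003]
[ 0.5823 -0.2599  0.156 ] tooly ang 112.19673699000903 q7 2.496936104806626 t 30.4833 F [ 0.6362  0.6107 -0.952 ]
```

View pics/w9.png

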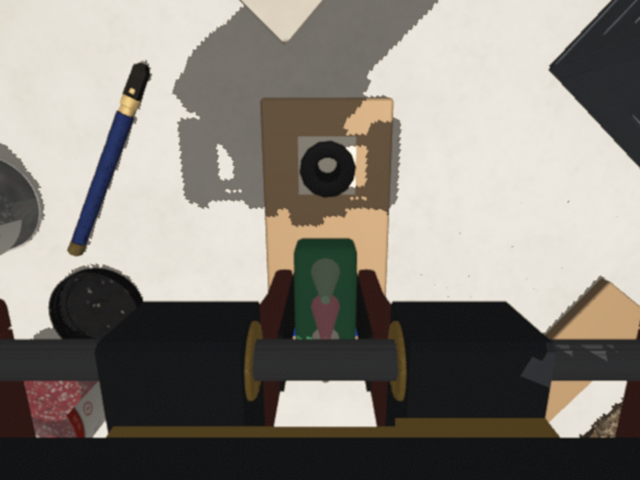

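```bash
python3 -m crank '[[0.01,0.01,0.15,0,0,0,0],[0.01,0.01,0.35,0,0,0,0],[0.01,0.01,0.55,0,0,0,0],[0.01,0.01,0.75,0,0,0,0],[0.01,0.01,0.9,0,0,0,0],[0.01,0.01,0.95,0,0,0,0],[0.01,0.01,0.95,0,0,0,0],[0.01,0.01,0.95,0,0,0,0]]'
python3 go.py .581 -.2588 .0225 112.3
```

```text
clock: 31.2
eef_pos: [0.5804, -0.2594, 0.0412]
tool_rot: [-0.192, 0.981, -0.0, 0.0]
contact_force: [-0.1, 0.1, -0.0]
gripper_width: 0.026
grasp_force: 20.0
spread mm [0.178 0.07  0.256]
pos [ 0.581 -0.26   0.042] q [ 0.1    0.644  0.35   1.745 -0.291  0.802  2.547] t 31.4 F [-0.129  0.013 -0.49 ] w 0.02582773068761308
shift/12cm [-0.004  0.005  0.16 ] turn/.5 [-0.003  0.003 -0.004]
```

```bash
python3 -m crank '[[0,0.005,0.05,0,0,0,0],[0,0.005,0.1,0,0,0,0],[0,0.005,0.13,0,0,0,0],[0,0.005,0.15,0,0,0,0],[0,0.005,0.16,0,0,0,0],[0,0.005,0.165,0,0,0,0],[0,0.005,0.165,0,0,0,0],[0,0.005,0.165,0,0,0,0]]'
python3 go.py .581 -.2588 .0225 112.3
```

```text
clock: 32.07
eef_pos: [0.5792, -0.2582, 0.0223]
tool_rot: [-0.192, 0.981, 0.001, -0.0]
contact_force: [-8.5, 5.0, 20.4]
gripper_width: 0.0258
grasp_force: 20.0
spread mm [0.005 0.027 0.01 ]
pos [ 0.579 -0.258  0.022] q [ 0.107  0.669  0.339  1.755 -0.302  0.77   2.556] t 32.27 F [-7.774  3.537 20.733] w 0.025854912255204344
shift/12cm [-0.012 -0.011 -0.002] turn/.5 [ 0.003  0.001 -0.004]
```

```bash
python3 -m crank '[[-0.01,0,-0.01,0,0,0,0],[-0.01,0,-0.01,0,0,0,0],[-0.01,0,-0.01,0,0,0,0.5],[-0.01,0,-0.01,0,0,0,0.7],[-0.01,0,-0.01,0,0,0,0.7],[-0.01,0,-0.01,0,0,0,0.7],[0,0,-0.1,0,0,0,0.7],[0,0,-0.3,0,0,0,0.7],[0,0,-0.55,0,0,0,0.7],[0,0,-0.8,0,0,0,0.7]]'
python3 -m crank '[[-0.1,0,-0.25,0,0,0,0.7],[-0.2,0,-0.5,0,0,0,0.7],[-0.2,0,-0.75,0,0,0,0.7],[-0.2,0,-1,0,0,0,0.7],[-0.2,0,-1,0,0,0,0.7],[-0.2,0,-1,0,0,0,0.7],[-0.2,0,-1,0,0,0,0.7]]'
python3 look.py w10 kiln_shelf; python3 go.py .615 -.0075 .25 68; python3 -c "
import cv2;im=cv2.imread('pics/w10.png');cv2.imwrite('pics/w10c.png',cv2.resize(im[60:330,170:570],None,fx=2,fy=2))"
```

```text
clock: 33.1
eef_pos: [0.579, -0.2586, 0.1176]
tool_rot: [-0.192, 0.981, 0.0, -0.001]
contact_force: [-0.6, -0.8, 1.1]
gripper_width: 0.0616
grasp_force: 0.0
clock: 33.68
eef_pos: [0.6014, -0.2493, 0.2363]
tool_rot: [-0.192, 0.981, 0.0, -0.0]
contact_force: [-0.3, 0.0, -0.4]
gripper_width: 0.0614
grasp_force: 0.0
[ 0.6014 -0.2493  0.2363] tooly ang 112.17828198660835 q7 2.445715187660924 t 33.6833 F [-0.3328  0.0348 -0.3501]
kiln_shelf [(0.85, [544, 274], array([0.5784, 0.0009]))]
spread mm [0.156 0.088 0.163]
pos [ 0.601 -0.249  0.235] q [ 0.026  0.466  0.426  1.532 -0.201  1.188  2.446] t 33.98 F [ 0.351  0.135 -0.01 ] w 0.06159230689381992
shift/12cm [-0.867  1.822 -0.122] turn/.5 [ 0.001 -0.004  1.542]
```

View pics/w10c.png

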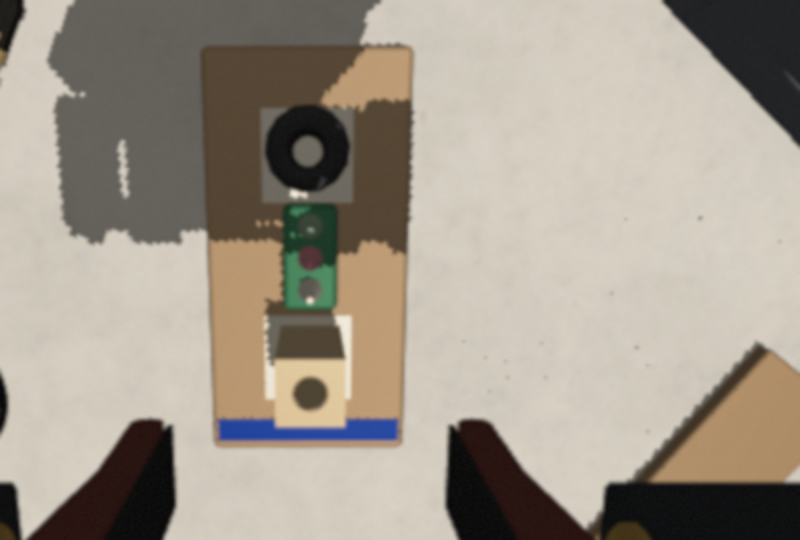

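```bash
python3 -m crank '[[-0.1,0.15,-0.05,0,0,0.15,1],[-0.2,0.4,-0.1,0,0,0.35,1],[-0.32,0.65,-0.2,0,0,0.55,1],[-0.43,0.91,-0.3,0,0,0.77,1]]'
python3 -m crank '[[-0.1,0.25,0,0,0,0.2,1],[-0.25,0.5,0,0,0,0.4,1],[-0.4,0.75,0,0,0,0.6,1],[-0.5,0.85,0,0,0,0.77,1],[-0.5,0.85,0,0,0,0.77,1],[-0.5,0.85,0,0,0,0.77,1],[-0.5,0.85,0,0,0,0.77,1]]'
python3 look.py w11 kiln_shelf; python3 go.py .615 -.0075 .25 68
python3 - <<'E'
from seg import *
b,B=load("w10")
q=lambda x,y:(170+x/2,60+y/2)
a=22.3;u=np.array([np.cos(np.radians(a)),np.sin(np.radians(a))]);v=np.array([-u[1],u[0]])
c=np.array([onz(B,q(*t),.018)[:2] for t in [(202,46),(412,46),(401,445),(217,445)]]);print(c.mean(0),[np.linalg.norm(c[i]-c[i-1]) for i in range(4)]);C=c.mean(0)
for n,p,z in [("round",q(308,150),.088),("sq",q(310,393),.088)]+[("pp",q(*t),.018) for t in [(260.5,107.5),(354,107.5),(353,203),(262,203)]]+[("pb",q(*t),.018) for t in [(265,317),(351,317)]]+[("cone",q(*t),.038) for t in [(283,205),(338,205),(285,308),(336,308)]]:
    X=onz(B,p,z)[:2]; d=X-C; print(n,X,"slab",1000*np.array([d@u,d@v]))
E
```

```text
clock: 34.32
eef_pos: [0.6079, -0.128, 0.2719]
tool_rot: [0.002, 1.0, -0.0, -0.001]
contact_force: [0.4, 0.6, -0.3]
gripper_width: 0.0847
grasp_force: 0.0
clock: 34.9
eef_pos: [0.6675, -0.0282, 0.272]
tool_rot: [0.19, 0.982, -0.001, -0.0]
contact_force: [-0.1, -0.2, 0.9]
gripper_width: 0.088
grasp_force: 0.0
[ 0.6675 -0.0282  0.272 ] tooly ang 68.08920574081205 q7 1.3680551222169777 t 34.9 F [-0.0648 -0.1506  0.897 ]
kiln_shelf [(0.82, [324, 151], array([ 0.6133, -0.0098]))]
spread mm [0.132 0.375 0.075]
pos [ 0.668 -0.028  0.273] q [-0.39   0.488  0.549  1.441 -0.258  1.284  1.366] t 35.2 F [-1.455  0.331  0.025] w 0.08822340359726259
shift/12cm [ 0.472 -0.004  0.19 ] turn/.5 [ 0.     0.001 -0.   ]
[ 0.5813 -0.2587] [np.float64(0.19668373356750918), np.float64(0.09741824714370276), np.float64(0.196665889260798), np.float64(0.09690142014075018)]
round [ 0.5344 -0.2777] slab [-50.6736   0.2228]
sq [ 0.6258 -0.2395] slab [48.4133  0.9213]
pp [ 0.524  -0.3064] slab [-71.155  -22.3725]
pp [ 0.5073 -0.2655] slab [-71.1139  21.8132]
pp [ 0.5482 -0.2486] slab [-26.7962  21.9117]
pp [ 0.565  -0.2896] slab [-26.8358 -22.3792]
pb [ 0.6171 -0.2676] slab [ 29.6701 -21.7773]
pb [ 0.6006 -0.2274] slab [29.7069 21.6302]
cone [ 0.5608 -0.2795] slab [-26.9293 -11.4734]
cone [ 0.5512 -0.256 ] slab [-26.9067  13.9019]
cone [ 0.6052 -0.2608] slab [ 21.3246 -10.9758]
cone [ 0.596  -0.2383] slab [21.3453 13.3392]
```

View pics/w11.png

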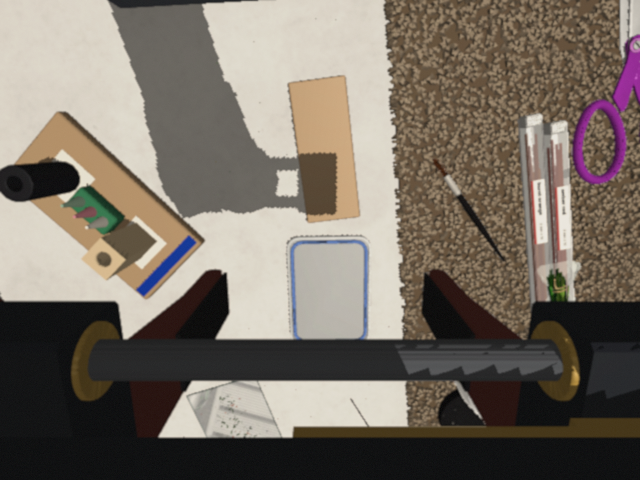

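Run:
```python
from seg import *
b,B=load("w11")
c=np.array([onz(B,t,.012)[:2] for t in [(289,83),(344,75),(359,216),(306,222)]]);C=c.mean(0);print(C,[np.linalg.norm(c[i]-c[i-1]) for i in range(4)])
e=(c[0]-c[3]+c[1]-c[2]);print(np.degrees(np.arctan2(e[1],e[0])))
h=cv2.cvtColor(b,cv2.COLOR_BGR2HSV);print([h[y,x] for x,y in [(320,110),(330,190),(270,110),(375,110)]])
print(rect(b,B,lambda h,b:(h[...,1]>70)&(h[...,0]<25),(280,65,370,230),.012))
S=viewer.camera_params("top"); print(onz(S,(327,213),.012))
```

```text
[ 0.6148 -0.0092] [np.float64(0.14698734012134393), np.float64(0.05706798421289061), np.float64(0.14808167919202808), np.float64(0.059770652841202684)]
164.8356912020353
[array([ 16,  96, 201], dtype=uint8), array([ 16, 101,  88], dtype=uint8), array([ 20,  24, 220], dtype=uint8), array([ 20,  21, 221], dtype=uint8)]
{'px': array([324.6283, 147.8796]), 'c': array([ 0.6148, -0.0091]), 'size': (58.94203186035156, 148.0401153564453), 'long_ang': np.float32(165.34314)}
[ 0.6148 -0.0073  0.012 ]
```

```bash
python3 -m crank '[[0.1,0.03,0.15,0,0,-0.06,1],[0.22,0.06,0.35,0,0,-0.12,1],[0.35,0.06,0.55,0,0,-0.19,1],[0.46,0,0.75,0,0,-0.25,1],[0.46,0,0.9,0,0,-0.25,1],[0.46,0,0.9,0,0,-0.25,1],[0.46,0,0.9,0,0,-0.25,1],[0.46,0,0.9,0,0,-0.25,1]]'
python3 look.py w12 ""; python3 go.py .6148 -.0092 .004 75.2
python3 - <<'E'
from seg import *
b,B=load("w12");a,A=load("w11")
f=lambda h,b:(h[...,1]>70)&(h[...,0]<25)
r=rect(b,B,f,(230,60,410,270),.012);print(r)
# far end corners in both views
def far(im,roi):
    h=cv2.cvtColor(im,cv2.COLOR_BGR2HSV).astype(int);m=np.zeros(im.shape[:2],bool);x0,y0,x1,y1=roi;m[y0:y1,x0:x1]=f(h,None)[y0:y1,x0:x1]
    m=cv2.morphologyEx(m.astype(np.uint8),cv2.MORPH_OPEN,np.ones((5,5),np.uint8))
    ys,xs=np.nonzero(m);return xs,ys
xs,ys=far(b,(230,60,410,270)); 
for row in (ys.min()+3,ys.min()+20,200,230): 
    k=xs[ys==row]; print(row,k.min(),k.max(),onz(B,(k.min(),row),.012)[:2],onz(B,(k.max(),row),.012)[:2])
E
```

```text
clock: 35.87
eef_pos: [0.618, -0.0064, 0.1658]
tool_rot: [0.129, 0.992, 0.0, 0.001]
contact_force: [0.4, -0.7, 0.6]
gripper_width: 0.0883
grasp_force: 0.0
[ 0.618  -0.0064  0.1658] tooly ang 75.20023900431089 q7 1.4728091611018879 t 35.8667 F [ 0.385  -0.6833  0.5713]
spread mm [0.243 0.088 0.257]
pos [ 0.618 -0.006  0.166] q [-0.42   0.48   0.491  1.707 -0.259  1.018  1.473] t 36.12 F [ 0.873 -0.734  0.919] w 0.08805820237691239
shift/12cm [ 0.022 -0.031  1.348] turn/.5 [0.001 0.004 0.   ]
{'px': array([322.6595, 198.1631]), 'c': array([ 0.5997, -0.0049]), 'size': (58.96062088012695, 116.80457305908203), 'long_ang': np.float32(165.28622)}
132 286 359 [ 0.5381 -0.0185] [0.5528 0.0374]
149 286 359 [ 0.5507 -0.0222] [0.5656 0.0344]
200 288 358 [ 0.5907 -0.0321] [0.6054 0.024 ]
230 289 357 [ 0.6154 -0.0383] [0.63   0.0172]
```

```bash
python3 -m crank '[[0.01,-0.01,0.15,0,0,0,1],[0.02,-0.03,0.35,0,0,0,1],[0.02,-0.03,0.55,0,0,0,1],[0.02,-0.03,0.75,0,0,0,1],[0.02,-0.03,0.95,0,0,0,1],[0.02,-0.03,1,0,0,0,1],[0.02,-0.03,1,0,0,0,1]]'
python3 -m crank '[[0,0,0.1,0,0,0,1],[0,0,0.2,0,0,0,1],[0,0,0.25,0,0,0,1],[0,0,0.25,0,0,0,1],[0,0,0.25,0,0,0,1]]'
python3 go.py .6148 -.0092 .004 75.2
```

```text
clock: 36.7
eef_pos: [0.6127, -0.009, 0.043]
tool_rot: [0.129, 0.992, -0.0, -0.002]
contact_force: [-0.2, 0.6, 0.5]
gripper_width: 0.0877
grasp_force: 0.0
clock: 37.12
eef_pos: [0.6136, -0.009, 0.0143]
tool_rot: [0.129, 0.992, -0.0, -0.0]
contact_force: [-0.2, -0.3, 0.7]
gripper_width: 0.0879
grasp_force: 0.0
spread mm [0.194 0.049 0.263]
pos [ 0.614 -0.009  0.015] q [-0.349  0.663  0.401  1.815 -0.366  0.736  1.563] t 37.32 F [0.453 0.564 0.423] w 0.08760494872847878
shift/12cm [-0.007  0.     0.09 ] turn/.5 [0.    0.001 0.001]
```

```bash
python3 -m crank '[[-0.007,0,0.04,0,0,0,1],[-0.007,0,0.09,0,0,0,1],[-0.007,0,0.09,0,0,0,1],[-0.007,0,0.09,0,0,0,1],[-0.007,0,0.09,0,0,0,0],[-0.007,0,0.09,0,0,0,0],[-0.007,0,0.09,0,0,0,0],[-0.007,0,0.09,0,0,0,0],[-0.007,0,0.09,0,0,0,0],[-0.007,0,0.09,0,0,0,0]]' 40
python3 go.py .6148 -.0092 .004 75.2
```

```text
clock: 38.15
eef_pos: [0.6147, -0.009, 0.0038]
tool_rot: [0.128, 0.992, 0.0, 0.0]
contact_force: [0.5, 1.2, 0.3]
gripper_width: 0.0597
grasp_force: 40.0
spread mm [0.019 0.008 0.014]
pos [ 0.615 -0.009  0.004] q [-0.342  0.68   0.393  1.817 -0.375  0.719  1.57 ] t 38.35 F [0.373 1.317 0.84 ] w 0.0595248261372076
shift/12cm [-0.002 -0.002 -0.002] turn/.5 [0.001 0.    0.001]
```

```bash
python3 -m crank '[[0,0,-0.05,0,0,0,0],[0,0,-0.15,0,0,0,0],[0,0,-0.35,0,0,0,0],[0,0,-0.6,0,0,0,0],[0,0,-0.85,0,0,0,0],[0,0,-1,0,0,0,0]]'
python3 -m crank '[[0,0,-0.25,0,0,0,0],[0,0,-0.5,0,0,0,0],[0,0,-0.75,0,0,0,0],[0,0,-0.9,0,0,0,0],[0,0,-0.9,0,0,0,0]]'
python3 -m crank '[[-0.01,-0.1,0,0,0,-0.08,0],[-0.03,-0.25,0,0,0,-0.2,0],[-0.05,-0.45,0,0,0,-0.35,0],[-0.07,-0.65,0,0,0,-0.5,0],[-0.08,-0.84,0,0,0,-0.65,0]]'
python3 -m crank '[[0.04,-0.2,0,0,0,-0.15,0],[0.09,-0.4,0,0,0,-0.3,0],[0.14,-0.6,0,0,0,-0.45,0],[0.18,-0.75,0,0,0,-0.58,0],[0.19,-0.82,0,0,0,-0.65,0],[0.19,-0.82,0,0,0,-0.65,0],[0.19,-0.82,0,0,0,-0.65,0]]'
python3 go.py .5818 -.2586 .12 112.3
```

```text
clock: 38.85
eef_pos: [0.6155, -0.0098, 0.1276]
tool_rot: [0.129, 0.992, 0.0, 0.002]
contact_force: [1.2, -0.1, -1.8]
gripper_width: 0.0597
grasp_force: 40.0
clock: 39.27
eef_pos: [0.6164, -0.0099, 0.2371]
tool_rot: [0.129, 0.992, 0.001, 0.004]
contact_force: [-0.0, -0.3, -0.9]
gripper_width: 0.0593
grasp_force: 40.0
clock: 39.68
eef_pos: [0.5971, -0.1103, 0.2309]
tool_rot: [-0.035, 0.999, -0.0, -0.001]
contact_force: [0.6, -0.7, -2.4]
gripper_width: 0.0599
grasp_force: 40.0
clock: 40.27
eef_pos: [0.5813, -0.2089, 0.231]
tool_rot: [-0.194, 0.981, 0.0, -0.0]
contact_force: [0.5, 1.1, -1.9]
gripper_width: 0.0594
grasp_force: 40.0
spread mm [0.341 0.634 0.118]
pos [ 0.582 -0.208  0.231] q [-0.047  0.409  0.429  1.626 -0.183  1.147  2.391] t 40.47 F [ 0.329  0.415 -1.954] w 0.059655702341352854
shift/12cm [ 0.162 -0.392  0.926] turn/.5 [ 0.002 -0.001  0.005]
```

```bash
python3 -m crank '[[0.03,-0.08,0.1,0,0,0,0],[0.08,-0.2,0.25,0,0,0,0],[0.12,-0.3,0.42,0,0,0,0],[0.16,-0.39,0.58,0,0,0,0],[0.16,-0.39,0.67,0,0,0,0],[0.16,-0.39,0.67,0,0,0,0],[0.16,-0.39,0.67,0,0,0,0],[0.16,-0.39,0.67,0,0,0,0]]'
python3 go.py .5818 -.2586 .0918 112.3; python3 look.py w13 kiln_shelf
python3 - <<'E'
from seg import *
b,B=load("w13"); p,r,s=pose(); print(p)
h=cv2.cvtColor(b,cv2.COLOR_BGR2HSV).astype(int); z=p[2]+.008
m=((h[...,1]>70)&(h[...,0]<25))
M=r.as_matrix()
for row in range(80,270,15):
    k=np.nonzero(m[row,200:450])[0]+200
    if len(k)>5:
        L=onz(B,(k.min(),row),z)-p;Rr=onz(B,(k.max(),row),z)-p
        print(row,k.min(),k.max(),len(k),1000*(M.T@L)[:2],1000*(M.T@Rr)[:2])
E
```

```text
clock: 41.13
eef_pos: [0.583, -0.2586, 0.152]
tool_rot: [-0.195, 0.981, -0.0, 0.001]
contact_force: [0.1, 0.5, -1.9]
gripper_width: 0.0598
grasp_force: 40.0
spread mm [0.093 0.119 0.172]
pos [ 0.583 -0.259  0.152] q [ 0.054  0.517  0.412  1.663 -0.236  1.009  2.508] t 41.33 F [ 0.446 -0.527 -2.076] w 0.059478072079864615
shift/12cm [0.01  0.006 0.504] turn/.5 [-0.002  0.003  0.008]
[ 0.5829 -0.2589  0.1523] tooly ang 112.52612139455664 q7 2.5080850118541624 t 41.3333 F [ 0.4459 -0.5268 -2.0756]
kiln_shelf [(0.69, [324, 250], array([ 0.6037, -0.2518]))]
[ 0.5826 -0.2591  0.152 ]
110 260 392 133 [ 79.3077 -25.0723] [79.375  25.3042]
125 251 399 149 [ 73.8056 -28.7619] [73.885  28.2437]
140 250 400 151 [ 68.2048 -29.4085] [68.2894 28.9067]
155 251 399 149 [ 62.4996 -29.282 ] [62.5873 28.7978]
170 251 398 148 [ 56.6853 -29.5495] [56.7768 28.6868]
185 252 397 146 [ 50.7599 -29.422 ] [50.8546 28.5737]
200 253 396 144 [ 44.7196 -29.2919] [44.8175 28.4584]
215 254 396 143 [ 38.5611 -29.1593] [38.6629 28.7484]
230 255 395 141 [ 32.2807 -29.0241] [32.3859 28.6326]
245 256 394 139 [ 25.875  -28.8862] [25.9834 28.5144]
260 256 394 139 [ 19.3392 -29.1659] [19.4526 28.8138]
```

```bash
python3 -m crank '[[0.01,0.01,0.1,0,0,0.01,0],[0.01,0.01,0.2,0,0,0.01,0],[0.01,0.01,0.3,0,0,0.01,0],[0.01,0.01,0.38,0,0,0.01,0],[0.01,0.01,0.42,0,0,0.01,0],[0.01,0.01,0.42,0,0,0.01,0],[0.01,0.01,0.42,0,0,0.01,0]]'
python3 go.py .5818 -.2586 .0918 112.3
```

```text
clock: 42.02
eef_pos: [0.5804, -0.2588, 0.1003]
tool_rot: [-0.192, 0.981, 0.0, -0.0]
contact_force: [0.5, 0.8, -1.3]
gripper_width: 0.0593
grasp_force: 40.0
spread mm [0.234 0.073 0.424]
pos [ 0.581 -0.259  0.101] q [ 0.069  0.571  0.392  1.709 -0.264  0.913  2.526] t 42.22 F [ 1.013 -0.14  -1.63 ] w 0.059883481309293704
shift/12cm [-0.009 -0.001  0.077] turn/.5 [-0.001  0.001 -0.004]
```

```bash
python3 -m crank '[[-0.008,0,0.02,0,0,0,0],[-0.008,0,0.04,0,0,0,0],[-0.008,0,0.055,0,0,0,0],[-0.008,0,0.065,0,0,0,0],[-0.008,0,0.07,0,0,0,0],[-0.008,0,0.07,0,0,0,0],[-0.008,0,0.07,0,0,0,0],[-0.008,0,0.07,0,0,0,0]]'
python3 go.py .5818 -.2586 .0918 112.3
```

```text
clock: 42.88
eef_pos: [0.5815, -0.2584, 0.0925]
tool_rot: [-0.192, 0.981, -0.0, 0.0]
contact_force: [-0.1, -0.4, -1.8]
gripper_width: 0.0596
grasp_force: 40.0
spread mm [0.009 0.025 0.019]
pos [ 0.581 -0.258  0.093] q [ 0.071  0.583  0.388  1.713 -0.269  0.898  2.528] t 43.08 F [-0.275  1.051 -2.387] w 0.05962920094582275
shift/12cm [-0.002 -0.003  0.006] turn/.5 [-0.     0.    -0.004]
```

Just above; go a further 1 mm.

```bash
python3 -m crank '[[0,0,0.004,0,0,0,0],[0,0,0.008,0,0,0,0],[0,0,0.01,0,0,0,0],[0,0,0.01,0,0,0,0],[0,0,0.01,0,0,0,0]]'
python3 go.py .5818 -.2586 .0918 112.3
```

```text
clock: 43.5
eef_pos: [0.5816, -0.2584, 0.0918]
tool_rot: [-0.192, 0.981, -0.0, 0.0]
contact_force: [-3.3, 0.6, 6.3]
gripper_width: 0.0597
grasp_force: 40.0
spread mm [0.015 0.02  0.01 ]
pos [ 0.582 -0.258  0.092] q [ 0.072  0.583  0.387  1.714 -0.27   0.897  2.529] t 43.7 F [-1.004  1.662  5.927] w 0.05977978130623081
shift/12cm [-0.001 -0.002 -0.   ] turn/.5 [-0.     0.001 -0.004]
```

```bash
python3 -m crank '[[0,0,0,0,0,0,0.72],[0,0,0,0,0,0,0.8],[0,0,0,0,0,0,0.9],[0,0,0,0,0,0,1],[0,0,0,0,0,0,1],[0,0,0,0,0,0,1],[0,0,-0.05,0,0,0,1],[0,0,-0.15,0,0,0,1],[0,0,-0.35,0,0,0,1],[0,0,-0.6,0,0,0,1]]'
python3 -m crank '[[-0.1,0,-0.2,0,0,0,1],[-0.3,0,-0.4,0,0,0,1],[-0.5,0,-0.65,0,0,0,1],[-0.5,0,-0.9,0,0,0,1],[-0.5,0,-0.95,0,0,0,1],[-0.5,0,-0.95,0,0,0,1],[-0.5,0,-0.95,0,0,0,1],[-0.5,0,-0.95,0,0,0,1]]'
python3 look.py w14 kiln_shelf
python3 - <<'E'
from seg import *
b,B=load("w14"); p,r,s=pose()
h=cv2.cvtColor(b,cv2.COLOR_BGR2HSV).astype(int)
print(np.array2string(h[60:300:10,[290,325,350],2].T))
T=viewer.camera_params("top");im=viewer.capture("top")
print("proj centre shelf top", proj(B,(.5818,-.2586,.1)))
a=np.radians(22.3);u=np.array([np.cos(a),np.sin(a),0]);v=np.array([-u[1],u[0],0]);C=np.array([.5818,-.2586,.1])
print("expected corners",[proj(B,C+sx*.075*u+sy*.03*v) for sx in(-1,1) for sy in(-1,1)])
e=cv2.Canny(b,40,100)
for row in range(110,250,20): print(row,np.nonzero(e[row,200:450])[0]+200)
for col in (300,325,350): print("col",col,np.nonzero(e[40:280,col])[0]+40)
E
```

```text
clock: 44.53
eef_pos: [0.5805, -0.258, 0.1634]
tool_rot: [-0.192, 0.981, 0.001, -0.001]
contact_force: [1.3, -0.4, 0.8]
gripper_width: 0.0877
grasp_force: 0.0
clock: 45.2
eef_pos: [0.636, -0.2358, 0.2762]
tool_rot: [-0.192, 0.981, 0.0, -0.001]
contact_force: [0.1, 0.1, -0.1]
gripper_width: 0.0879
grasp_force: 0.0
[ 0.636  -0.2358  0.2762] tooly ang 112.14446245830605 q7 2.4073995857695043 t 45.2 F [ 0.1044  0.1247 -0.1371]
kiln_shelf [(0.72, [320, 144], array([ 0.5771, -0.2651]))]
[[ 77  79  75  77  76  73  73  71  70  72  71 111 114 113 118 167 167 142
  163 192 189 193 192 197]
 [ 76  79  78  78  79  77  78  75  77 162 174 175  76  75 176 177 177 178
  160 197 196 195 192 194]
 [ 77  78  79  79 160 174  94  77  78  76  78  77  76  75 120 179 179 182
  154 194 195 194 194 192]]
proj centre shelf top [324.2547 152.6382]
expected corners [array([287.1882,  58.2571]), array([360.966 ,  58.1438]), array([291.3894, 237.2328]), array([357.436 , 237.1267])]
110 [204 276 339 340 359 371]
130 [206 277 370]
150 [207 277 324 342 370]
170 [219 220 221 225 226 227 249 250 278 284 285 286 287 288 289 290 316 343
 369]
190 [278 290 358 369]
210 [279 290 293 356 358 369]
230 [280 282 292 357 365 368]
col 300 [ 50 193 194 235 237 241]
col 325 [ 50 125 128 144 175 184 185 186 187 194 235 237 241]
col 350 [ 50  96  97  98 119 200 201 235 237 241]
```

```bash
python3 -c "
from workcell import robot
print(robot.close_job())"
```

```text
the job is handed in; nothing more can be done
None
```

The kiln stack is built in the order asked and handed in at about 46 s. By the wrist camera, the posts and cone block are within about 4 mm of their marks. The shelf's visible edges match its intended place to about 1 pixel, though its far end was in shadow and not checked. I never touched the short post or the glass cutter.

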